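# Clamp the medicine bottle in the draw-up stand

## Robot

A 6-joint arm with a two-finger parallel gripper is mounted at the origin on the work surface. World frame = base frame: x ahead of the robot, y to its left, z up, the work surface at z = 0. Lengths are in mm, angles in rad, forces in N, time in s.
With the tool pointing down it reaches from about 375 to 925 mm from the base axis. Payload 5.7 kg.
Tool frame: the origin (TCP) lies at the very end of the fingers, on their centre line; the grasp point (between the pads) lies 19 mm behind it; x points along the fingers, z is the direction in which the jaws open and shut, and the axes are right-handed (so a half turn about x gives the same grasp; the last joint's range is limited). The gripper opens to 88 mm and grips with 3 to 60 N. Pads are 20 mm wide; open, the fingers measure 115 mm over their backs; the gripper's body (75 mm by 178 mm) begins 61 mm behind the grasp point.
Start: joints at [1.117, 0.359, 1.51, -0, 1.272, -0.115], TCP at [199.405, 565.862, 222.623] pointing down, gripper open.
Joint ranges: [-2.97, 2.97], [-1.01, 2.36], [0.21, 2.38], [-0.96, 4.11], [0.2, 2.71], [-2.98, 2.98]. Speed limits (rad/s): [2.39, 2.39, 3.14, 3.14, 3.14, 3.14].

## Interface

Orientations are given as a unit quaternion [x, y, z, w].
In Python, from rig import ctrl gives the robot as it stands.
- The arm moves only by the tool move_arm, never from a script. Its argument "plan" is a list of rows, each an object of numbers: "dx", "dy", "dz": the shift along the tool's x, y, z in mm; "rx", "ry", "rz": the turn, a rotation vector about the tool's x, y, z in rad; "grip": the opening in per cent of the stroke, from 0 (shut) to 100 (fully open). In form: [{"dx": .., "dy": .., "dz": .., "rx": .., "ry": .., "rz": .., "grip": ..}, ...]. A call has exactly 5 rows; each row is the pose to reach, as a shift and turn from the pose measured when the call began, along the tool's axes at that moment; what a row does not reach only later rows make up. A row lasts 1/12 s, in which the tool goes at most 41.7 mm and 7.16 degrees, less where a joint would pass 70% of its speed; a pose out of reach is approached as far as the arm can. A call with a gripper value outside its range is refused whole. The fingers move at their own pace and stop on an object; "grip_force" is the grip in N (left out, the last holds). Time passes only in rows, so rows that repeat a pose let the fingers close, or fill a call up. It gives the time, the measured TCP pose, the force and the opening at its end, in the units of the state.
- ctrl.observe(): the state, without advancing time (a new reading comes with each control period).
- ctrl.get_image(name): name is "side" or "top" or "wrist"; returns a dict with "pixels" (384x512x3 uint8, red, green, blue), "camera_matrix" (3x3 intrinsics, pixels), "origin" and "orientation" of the camera in the world. Camera axes: x right, y up, looking along -z (the intrinsics and any distortion apply to the point x, -y, -z); pixel columns grow to the right and rows downward; lengths in mm; the calibration is good to about 2 mm. A picture is of the moment at which its call begins. There is no depth.
- ctrl.job_done(): hands the job in, once; it reports no verdict.
Trained networks look in a picture, given as the dict that the camera call returned (one of the last four; its "shot" number tells which), for a name from the list of things; names that differ only in an ending like _2 or _b are one class to them, and where a whole thing is asked for, a point or a joint stands for the part that bears it (a point fixed in the world has none). Each returns a list of dicts, best first, with "score" (0 to 1); they miss things now and then, are a little off and sometimes report something else, mostly with a low value. They report only what shows in the picture. A call takes as long as a camera call. They do not tell look-alikes from the thing itself.
- ctrl.find_in(picture, thing): "extent" ([left, top, width, height] in pixels, round what is visible of it).
The state is a dict: "time": time; "q": joint angles; "dq": joint speeds; "joint_efforts": joint torques, N m; "position": TCP position; "ee_rot": TCP orientation; "force": force on the tool from outside, world axes, zero at the start; "moment": the same for the moment, N m; "opening": finger opening in mm.
Only numpy, scipy, OpenCV 4.12 (cv2) and the standard library are available. Lean on these libraries where they do the work, as an engineer would, in place of code of your own. Each camera call takes 0.05 s, during which the arm holds its last target. There are 200 camera calls.

## Task

Lay the big medicine bottle from the steel tray on its side in the stand's cradle, its foot close up to the stand's end plate and its capped neck at the open end. Then turn the crank clockwise until the rubber buffer meets the bottle, and about a third of a turn more so that it is held snug but not crushed. Let go of everything, and leave the vial, the roll of tape and the clear glass bottle where they stand.

Things in the scene. Friction and masses are not known exactly. Their poses are not given: they have to be found in the camera images.
- stand: Draw-up stand, fixed: white base plate x -115..55, y -110..90 mm, 12 mm thick. Origin on the table under the axis of the seated bottle, which lies along the stand's y at x 0, z 52 mm; z up. L-shaped steel cradle: saddles at y -97..-53 and 28..46 mm, open between them down to the plate; floors slope 10 deg down to +x, -x side open. All numbers in other entries are in this frame.
- seat (a point): Where the bottle's origin lies when seated with its foot 5 mm from the end plate: stand frame (0, -15, 52) mm.
- wall_top (a point): Middle of the top edge of the saddles' back wall: stand frame (32, -75, 52) mm. The wall is 10 mm thick, on the +x side of the bottle, leaning 10 deg outwards; it reaches only about to the height of the bottle's axis.
- end_plate (a point): Inner face of the upright end plate, stand frame (0, -100, 52) mm: 80 mm wide (x), 68 mm high. The bottle's foot goes here; the +y end is open for the neck.
- boss (a point): Middle of the boss that guides the screw, 28 mm across, 84..108 mm from the seated bottle's axis. Screw axis: plane y -75 mm, from the bottle's axis along (-0.574, 0, 0.819), so 35 deg from vertical towards -x. White post 26 mm wide at x -107..-81, up to z 110 mm, an arm to the boss. The buffer hangs over the cradle, so a bottle comes in over the back wall, from +x and above.
- crank (a joint): Turn of the crank, rad; grows clockwise seen from the crank's end of the screw and drives the buffer to the bottle, 16 mm a turn. At 0 the buffer's face is 38 mm from the seated bottle and the crank arm (35 mm throw) points along (0.819, 0, 0.574); starts at 0.3 to 6.2. Stays where left, drag 0.14 N m.
- knob_grip (a point): Middle of the crank's black knob, on the knob's axis: a 22 mm thick, 38 mm long upright grip that spins freely, parallel to the screw and 35 mm from its axis. This point is 24 mm above the knob's foot and 14 mm below its top. The knob's top is never more than 250 mm above the table.
- crank_hub (a point): Point on the screw's axis level with knob_grip; the knob circles round it. It moves along the screw with the buffer, always 129.5 mm behind the unsqueezed buffer face.
- buffer (a joint): How far the rubber buffer on the screw's end is squeezed, m: 0 free, 12 mm at most, 5 N per mm.
- buffer_face (a point): Centre of the face of the buffer, a black rubber disc 24 mm across and 13 mm thick.
- bottle: The big amber glass bottle, with a paper label round its middle, lying on the tray, 300 g more or less: body 54 mm across and 139 mm long, shoulder, neck 24 mm and metal cap 29 mm across; 186 mm in all. Origin on its axis 80 mm from the foot, near the centre of mass; +y runs along the axis to the neck. It may have rolled about its axis.
- bottle_neck (a point): Centre of the cap's end, 106 mm from the bottle's origin.
- tray: Shallow steel tray 270 mm (x) by 280 mm (y), rim 16 mm high, floor 3 mm thick, does not move; origin under its centre.
- vial: Small amber vial standing upright on the tray, 26 mm across and 62 mm tall; origin at its underside. Leave alone.
- tape: White roll of tape lying flat on the tray, 52 mm across and 24 mm high; origin at its underside. Leave alone.
- phial: Clear glass bottle standing upright on the table just beyond the stand's open end, 36 mm across and 80 mm tall; origin at its underside. Leave alone.
Mind the look-alikes: they are no part of the job. Of the things that look like the bottle, take the one that is farthest from the robot's base at the start.

How it is judged:
By the outcome, as a careful person would: the job done as asked, in the order asked, and still so for the second after the job is handed in, with the robot touching nothing.
It also fails if it takes over 72 s, if anything falls off the work surface, if the arm or the gripper's body presses on something with over 40 N, if the wrist force passes 120 N, or if a joint passes its speed limit or range.

## Working session

There is one attempt and no reset: what is moved stays moved. The work goes in short steps, Python scripts to look and compute and a tool call to move; the robot and the scene stay as the last step left them, time stands still between calls to the robot, and variables do not carry over. Pictures are saved under pics/ and viewed, about 8 in all and at most 12, crops included, and the job is handed in when it is done.

Besides the shell and the picture viewer there is one more tool, called in YAML: its name, and indented under it one key for each argument. move_arm: Moves the arm, as the interface text tells. Its arguments: {"type":"object","properties":{"plan":{"type":"array"},"grip_force":{"type":"number"}},"required":["plan"]}

```bash
ls; mkdir -p pics; cat > h.py <<'E'
import numpy as np, cv2, json
from scipy.spatial.transform import Rotation as R
from rig import ctrl
def shot(n, save=None):
    p=ctrl.get_image(n)
    if save: cv2.imwrite(f'pics/{save}.png',p['pixels'][:,:,::-1])
    return p
def ray(p,u,v):
    K=np.array(p['camera_matrix']);d=np.linalg.solve(K,[u,v,1.]);d=np.array([d[0],-d[1],-d[2]])
    return np.array(p['origin']),R.from_quat(p['orientation']).as_matrix()@d
def atz(p,u,v,z):
    o,d=ray(p,u,v);return o+d*(z-o[2])/d[2]
def proj(p,X):
    X=np.atleast_2d(X);c=(X-np.array(p['origin']))@R.from_quat(p['orientation']).as_matrix()
    c=c*[1,-1,-1];q=c@np.array(p['camera_matrix']).T;return q[:,:2]/q[:,2:]
E
python3 - <<'E'
from h import *
np.set_printoptions(precision=1,suppress=True)
s=ctrl.observe();print(s)
P=[]
for n in ['top','side','wrist']:
    p=shot(n,n+'0');P.append(p['pixels'])
    print(n,p['origin'],p['orientation'],np.array(p['camera_matrix']).tolist(),[k for k in p if k not in('pixels',)], p.get('distortion'))
    for t in ['stand','bottle','bottle_neck','tray','vial','tape','phial','crank','knob_grip','buffer']:
        try: r=ctrl.find_in(p,t)
        except Exception as e: r=[];print(t,e)
        print(t,[(np.round(d['score'],2),np.round(d['extent'],0).tolist()) for d in r[:4]])
E
```

```text
pics
{'time': 0.0, 'q': array([ 1.1,  0.4,  1.5,  0. ,  1.3, -0.1]), 'dq': array([ 0.,  0., -0.,  0.,  0., -0.]), 'joint_efforts': array([ -0. , -51.5, -27.1,   0.1,   0. ,  -0. ]), 'position': array([199.1, 565.3, 221.8]), 'ee_rot': array([-0.4,  0.6,  0.4,  0.6]), 'force': array([-0.1,  0.3, -0.3]), 'moment': array([ 0., -0.,  0.]), 'opening': 87.94380705722911}
top [ 398.4  -33.7 1129.7] [ 0.  -0.  -0.7  0.7] [[382.85311509394245, 0.0, 255.45315468369213], [0.0, 382.85311509394245, 192.7999057834686], [0.0, 0.0, 1.0]] ['camera_matrix', 'origin', 'orientation', 'shot'] None
stand [(np.float64(0.71), [278.0, 152.0, 66.0, 28.0]), (np.float64(0.69), [132.0, 129.0, 84.0, 85.0])]
bottle [(np.float64(0.7), [277.0, 152.0, 68.0, 30.0]), (np.float64(0.7), [279.0, 231.0, 28.0, 64.0]), (np.float64(0.65), [342.0, 250.0, 67.0, 37.0]), (np.float64(0.42), [195.0, 156.0, 24.0, 12.0])]
bottle_neck [(np.float64(0.81), [343.0, 251.0, 66.0, 40.0]), (np.float64(0.7), [276.0, 227.0, 34.0, 70.0]), (np.float64(0.61), [278.0, 156.0, 69.0, 26.0]), (np.float64(0.58), [134.0, 128.0, 86.0, 87.0])]
tray [(np.fl
[... 1095 characters left out ...]
57.0, 58.0]), (np.float64(0.47), [306.0, 253.0, 11.0, 25.0])]
tape [(np.float64(0.5), [328.0, 219.0, 15.0, 17.0]), (np.float64(0.39), [198.0, 161.0, 60.0, 54.0])]
phial [(np.float64(0.52), [181.0, 174.0, 14.0, 26.0])]
crank [(np.float64(0.63), [243.0, 156.0, 14.0, 20.0]), (np.float64(0.26), [184.0, 174.0, 8.0, 29.0])]
knob_grip [(np.float64(0.63), [250.0, 166.0, 5.0, 6.0])]
buffer []
wrist [134.4 589.2 383.2] [-0.1 -0.1  0.6  0.8] [[341.01110507379434, 0.0, 256.1007266427715], [0.0, 341.01110507379434, 190.25517102699328], [0.0, 0.0, 1.0]] ['camera_matrix', 'origin', 'orientation', 'shot'] None
stand []
bottle []
bottle_neck []
tray []
vial []
tape []
phial []
crank []
knob_grip []
buffer []
```

```bash
python3 - <<'E'
import cv2,numpy as np
t=cv2.imread('pics/top0.png')[115:300,110:420];s=cv2.imread('pics/side0.png')[150:385,170:400]
cv2.imwrite('pics/c1.png',cv2.resize(t,None,fx=2.5,fy=2.5,interpolation=cv2.INTER_CUBIC))
cv2.imwrite('pics/c2.png',cv2.resize(s,None,fx=2.5,fy=2.5,interpolation=cv2.INTER_CUBIC))
E
```

```text
(no output)
```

View pics/c1.png

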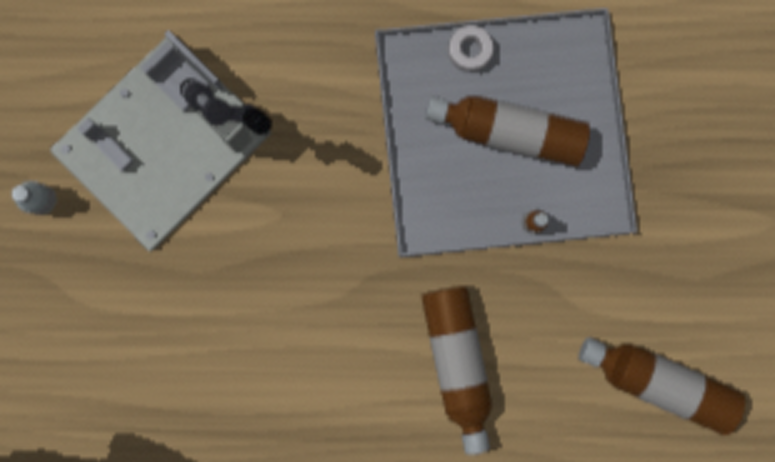

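View pics/c2.png

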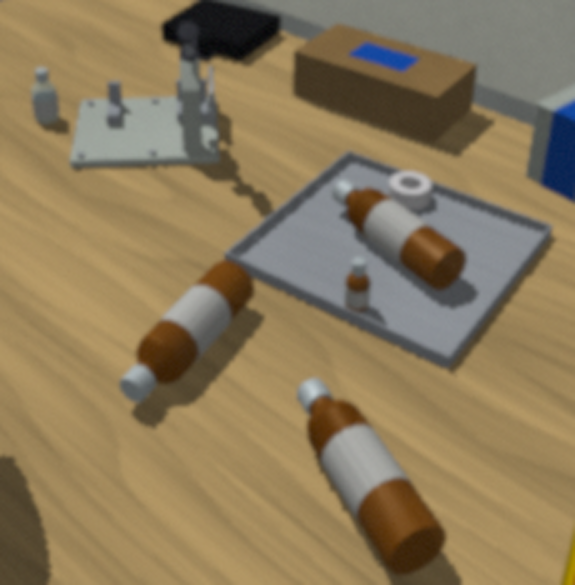

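The tray bottle is at c1 (428,106) for the cap and (585,145) for the foot, and it lies in the tray. The stand has its end plate at the upper right, its open end at the lower left, and its corners near (168,32), (52,150), (152,250) and (270,133). The two look-alikes lie nearer the robot. Next I'll get coarse poses.

```bash
python3 - <<'E'
from h import *
np.set_printoptions(precision=2,suppress=True)
s=ctrl.observe();print(s['position'],R.from_quat(s['ee_rot']).as_matrix())
p=shot('top');f=lambda u,v,z:atz(p,110+u/2.5,115+v/2.5,z)
loc=np.array([[55,-110],[55,90],[-115,90],[-115,-110]],float)
W=np.array([f(*c,12)[:2] for c in [(168,32),(52,150),(152,250),(270,133)]])
A=loc-loc.mean(0);B=W-W.mean(0);a=np.arctan2((A[:,0]*B[:,1]-A[:,1]*B[:,0]).sum(),(A*B).sum())
M=np.array([[np.cos(a),-np.sin(a)],[np.sin(a),np.cos(a)]]);t=W.mean(0)-M@loc.mean(0)
print('stand',t,a,'resid',(loc@M.T+t-W).round(1).tolist())
n,b=f(428,106,30),f(587,145,30);d=n-b;print('bottle',n,b,np.linalg.norm(d),'origin',b+d*80/186,'yaw(y axis)',np.arctan2(d[1],d[0]))
print('phial',f(35,197,40)@np.eye(3), (f(35,197,40)[:2]-t)@M,'tape',f(471,47,24),'vial',f(537,220,40))
w=shot('wrist');T=R.from_quat(s['ee_rot']).as_matrix()
print('cam in tool',T.T@(np.array(w['origin'])-s['position']),T.T@R.from_quat(w['orientation']).as_matrix())
E
```

```text
[199.41 565.85 222.62] [[-0.   -0.94  0.33]
 [-0.    0.33  0.94]
 [-1.    0.   -0.  ]]
stand [577.52 217.15] 0.8140497017235389 resid [[0.6, -2.6], [-1.2, 3.9], [-2.6, 1.1], [3.1, -2.4]]
bottle [ 607.43 -124.23   30.  ] [ 564.59 -309.96   30.  ] 190.60306481280725 origin [ 583.02 -230.08   30.  ] yaw(y axis) 1.3441138502193146
phial [493.   323.11  40.  ] [ 19.01 134.2 ] tape [ 679.99 -174.98   24.  ] vial [ 475.48 -249.31   40.  ]
cam in tool [-160.54   69.06    0.34] [[-0.    0.26 -0.97]
 [-0.    0.97  0.26]
 [ 1.    0.   -0.  ]]
```

```bash
cat >> h.py <<'E'
SY=0.814
def down(yaw):  # tool pointing down, tool y at given yaw
    c,s=np.cos(yaw),np.sin(yaw);return np.array([[0,c,s],[0,s,-c],[-1,0,0]])
def to(pos,M=None,s=None):
    s=s or ctrl.observe();T=R.from_quat(s['ee_rot']).as_matrix()
    d=T.T@(np.array(pos)-s['position']);r=R.from_matrix(T.T@M).as_rotvec() if M is not None else np.zeros(3)
    print('d',d.round(1),'r',r.round(3),'t',round(s['time'],2));return d,r
E
python3 - <<'E'
from h import *
to([420,50,330],down(2.385))
E
```

```text
d [-107.3 -379.5 -413.2] r [ 0.418 -0.     0.   ] t 1.75
```

move_arm:
  plan:
    - {"dx": -107,"dy": -380,"dz": -413,"rx": 0.418}
    - {"dx": -107,"dy": -380,"dz": -413,"rx": 0.418}
    - {"dx": -107,"dy": -380,"dz": -413,"rx": 0.418}
    - {"dx": -107,"dy": -380,"dz": -413,"rx": 0.418}
    - {"dx": -107,"dy": -380,"dz": -413,"rx": 0.418}

```text
invalid input at $.plan[0]: expected keys dx, dy, dz, rx, ry, rz, grip
```

```bash
python3 - <<'E'
from h import *
to([420,50,330],down(2.385));print(ctrl.observe()['position'])
E
```

```text
d [-107.3 -379.5 -413.2] r [ 0.418 -0.     0.   ] t 1.75
[199.38877011 565.85695979 222.62139895]
```

move_arm:
  plan:
    - {"dx": -107,"dy": -380,"dz": -413,"rx": 0.418,"ry": 0,"rz": 0,"grip": 100}
    - {"dx": -107,"dy": -380,"dz": -413,"rx": 0.418,"ry": 0,"rz": 0,"grip": 100}
    - {"dx": -107,"dy": -380,"dz": -413,"rx": 0.418,"ry": 0,"rz": 0,"grip": 100}
    - {"dx": -107,"dy": -380,"dz": -413,"rx": 0.418,"ry": 0,"rz": 0,"grip": 100}
    - {"dx": -107,"dy": -380,"dz": -413,"rx": 0.418,"ry": 0,"rz": 0,"grip": 100}

```text
time: 2.17
position: [280.3, 376.1, 262.0]
ee_rot: [-0.279, 0.65, 0.279, 0.65]
force: [0.3, 0.5, 0.0]
opening: 87.9
```

```bash
python3 - <<'E'
from h import *
to([420,50,330],down(2.385));print(ctrl.observe()['position'])
E
```

```text
d [ -68.  -325.8 -140.6] r [-0.002  0.     0.   ] t 2.17
[280.27980652 376.13631002 262.01208652]
```

move_arm:
  plan:
    - {"dx": -68,"dy": -326,"dz": -141,"rx": 0,"ry": 0,"rz": 0,"grip": 100}
    - {"dx": -68,"dy": -326,"dz": -141,"rx": 0,"ry": 0,"rz": 0,"grip": 100}
    - {"dx": -68,"dy": -326,"dz": -141,"rx": 0,"ry": 0,"rz": 0,"grip": 100}
    - {"dx": -68,"dy": -326,"dz": -141,"rx": 0,"ry": 0,"rz": 0,"grip": 100}
    - {"dx": -68,"dy": -326,"dz": -141,"rx": 0,"ry": 0,"rz": 0,"grip": 100}

```text
time: 2.58
position: [360.4, 187.7, 301.5]
ee_rot: [-0.28, 0.649, 0.279, 0.65]
force: [-0.2, 0.2, 1.0]
opening: 87.8
```

```bash
python3 - <<'E'
from h import *
to([420,50,330],down(2.385));print(ctrl.observe()['position'])
E
```

```text
d [ -28.4 -138.   -59. ] r [-0.002  0.001  0.001] t 2.58
[360.43731607 187.74620098 301.53809853]
```

move_arm:
  plan:
    - {"dx": -28,"dy": -138,"dz": -59,"rx": 0,"ry": 0,"rz": 0,"grip": 100}
    - {"dx": -28,"dy": -138,"dz": -59,"rx": 0,"ry": 0,"rz": 0,"grip": 100}
    - {"dx": -28,"dy": -138,"dz": -59,"rx": 0,"ry": 0,"rz": 0,"grip": 100}
    - {"dx": -28,"dy": -138,"dz": -59,"rx": 0,"ry": 0,"rz": 0,"grip": 100}
    - {"dx": -28,"dy": -138,"dz": -59,"rx": 0,"ry": 0,"rz": 0,"grip": 100}

```text
time: 3.0
position: [423.0, 45.4, 331.0]
ee_rot: [-0.279, 0.649, 0.276, 0.652]
force: [0.6, 0.7, 0.1]
opening: 87.6
```

```bash
python3 - <<'E'
from h import *
w=shot('wrist','w1');print(ctrl.observe()['position'])
im=w['pixels'][:,:,::-1].copy()
for t in ['stand','crank','knob_grip','buffer','phial']:
    print(t,[(round(float(d['score']),2),np.round(d['extent'],1).tolist()) for d in ctrl.find_in(w,t)[:3]])
M=R.from_euler('z',SY).as_matrix();t=np.array([577.5,217.2,0])
for c in [(55,-110,12),(55,90,12),(-115,90,12),(-115,-110,12),(27,-97,52),(27,-53,52),(27,28,52),(27,46,52),(-40,-100,80),(40,-100,80)]:
    u=proj(w,M@np.array(c)+t)[0];print(c,u.round(1))
cv2.imwrite('pics/w1c.png',cv2.resize(im[0:384,240:512],None,fx=1.55,fy=1.55,interpolation=cv2.INTER_CUBIC))
E
```

```text
[421.4358581   47.78683667 330.2499893 ]
stand [(0.71, [332.9, 78.7, 135.1, 178.8])]
crank [(0.75, [347.9, 228.7, 65.5, 45.3])]
knob_grip [(0.23, [384.9, 231.6, 27.8, 24.8])]
buffer [(0.58, [416.1, 207.7, 14.2, 10.8])]
phial [(0.7, [436.1, 20.7, 53.2, 33.7])]
(55, -110, 12) [447.  216.9]
(55, 90, 12) [468.1  75.6]
(-115, 90, 12) [340.9  76.5]
(-115, -110, 12) [333.1 217.7]
(27, -97, 52) [443.8 218. ]
(27, -53, 52) [448.4 186.9]
(27, 28, 52) [457.4 125.2]
(27, 46, 52) [459.5 110.7]
(-40, -100, 80) [403.2 228. ]
(40, -100, 80) [465.1 227.5]
```

View pics/w1c.png

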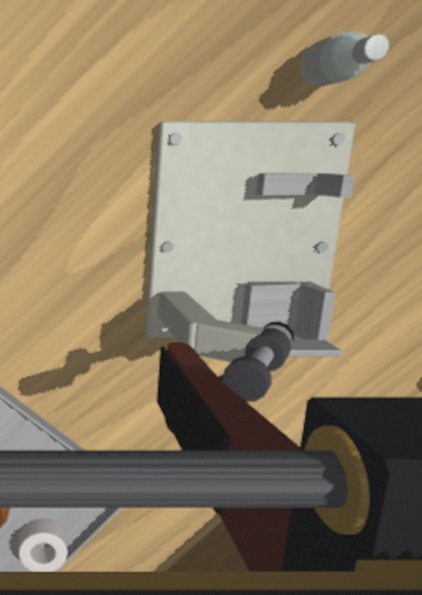

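```bash
cat > fit.py <<'E'
from h import *
from scipy.optimize import least_squares
def edge_obs(im,p,pose,segs,hw=8):
    M=R.from_euler('z',pose[2]).as_matrix();t=np.array([pose[0],pose[1],0]);out=[]
    for A,B in segs:
        A,B=np.array(A,float),np.array(B,float)
        for k in np.linspace(.06,.94,25):
            X=A+(B-A)*k;u0,ua,ub=proj(p,np.array([X,A,B])@M.T+t)
            tt=(ub-ua)/np.linalg.norm(ub-ua);n=np.array([-tt[1],tt[0]])
            q=u0+np.arange(-hw,hw+.1,.5)[:,None]*n
            pr=cv2.remap(im,q[:,0].astype(np.float32)[None],q[:,1].astype(np.float32)[None],cv2.INTER_LINEAR)[0]
            g=np.abs(np.gradient(pr.astype(float)));i=g.argmax()
            if g[i]>4: out.append((X,n,q[i]))
    return out
def fit(p,pose,segs,im=None,hws=(8,5,3)):
    if im is None: im=cv2.GaussianBlur(p['pixels'][:,:,2],(0,0),.8)
    pose=np.array(pose,float)
    for hw in hws:
        ob=edge_obs(im,p,pose,segs,hw)
        X=np.array([o[0] for o in ob]);N=np.array([o[1] for o in ob]);Q=np.array([o[2] for o in ob])
        def f(v): 
            M=R.from_euler('z',v[2]).as_matrix()
            return ((proj(p,X@M.T+[v[0],v[1],0])-Q)*N).sum(1)
        r=least_squares(f,pose,loss='soft_l1',f_scale=.7,x_scale=[1,1,.01]);pose=r.x
    print('fit',pose.round(3),'n',len(ob),'med|res|px',np.median(np.abs(f(pose))).round(2));return pose
a=np.array([.819,0,.574]);b=np.array([0,-1.,0]);sc=np.array([-.574,0,.819])
def hub(phi): return np.array([0,-75,52])+(194.5-2.546*phi)*sc
def knob(phi): return hub(phi)+35*(np.cos(phi)*a+np.sin(phi)*b)
E
python3 - <<'E'
from fit import *
w=shot('wrist')
C=[(-115,-60,12),(-115,90,12),(55,90,12),(55,-50,12)]
pose=fit(w,[577.5,214,SY],list(zip(C[:-1],C[1:])))
fit(w,[574,217,SY+.02],list(zip(C[:-1],C[1:])))
p=shot('top');C=[(-115,-110,12),(-115,90,12),(55,90,12),(55,-110,12)]
fit(p,pose,list(zip(C,C[1:]))+[(C[3],C[0])],hws=(4,2.5))
M=R.from_euler('z',pose[2]).as_matrix();t=np.array([pose[0],pose[1],0])
k=np.array([398.8,244]);ph=np.arange(0,6.3,.02)
for off in (0,10):
    e=[np.linalg.norm(proj(w,M@(knob(f)+off*sc)+t)[0]-k) for f in ph];i=int(np.argmin(e));print('phi',ph[i],'err px',e[i],knob(ph[i]).round(1))
    print('hub px',proj(w,M@hub(ph[i])+t))
print('buffer face px',proj(w,M@(np.array([0,-75,52])+(65-2.546*ph[i])*sc)+t))
E
```

```text
fit [581.349 216.624   0.805] n 75 med|res|px 0.98
fit [581.364 216.659   0.805] n 75 med|res|px 0.96
fit [578.55  218.212   0.823] n 51 med|res|px 0.34
phi 4.94 err px 14.291553889363271 [-98.  -40.9 205.5]
hub px [[390.74756532 263.14958497]]
phi 4.98 err px 10.085766337659475 [-96.8 -41.2 206.2]
hub px [[390.77593726 263.10835184]]
buffer face px [[418.02532403 223.50663734]]
```

```bash
python3 - <<'E'
from fit import *
pose=[580,217.4,.814];M=R.from_euler('z',pose[2]).as_matrix();t=np.array([pose[0],pose[1],0])
p=shot('top');s=shot('side','side1')
for f in np.arange(.3,6.3,.5):
    X=[M@(knob(f)+10*sc)+t,M@hub(f)+t];print(f.round(1),proj(p,X).round(1).tolist(),proj(s,X).round(1).tolist())
for n,q in(('top',p),('side',s)):
    for k in('crank','knob_grip'): print(n,k,[(round(float(d['score']),2),np.round(d['extent'],1).tolist()) for d in ctrl.find_in(q,k)[:2]])
A=cv2.resize(p['pixels'][125:215,125:225,::-1],None,fx=5,fy=5,interpolation=cv2.INTER_CUBIC)
B=cv2.resize(s['pixels'][145:225,190:265,::-1],None,fx=5,fy=5,interpolation=cv2.INTER_CUBIC)
A=A[:450,220:];B=np.vstack([B,np.zeros((50,375,3),np.uint8)])
cv2.imwrite('pics/c3.png',np.hstack([A,B]))
E
```

```text
0.3 [[196.2, 150.7], [201.1, 162.1]] [[248.5, 146.2], [245.5, 157.3]]
0.8 [[203.0, 148.7], [200.9, 162.0]] [[253.3, 148.7], [245.5, 157.5]]
1.3 [[209.4, 150.4], [200.7, 161.8]] [[256.3, 153.0], [245.5, 157.7]]
1.8 [[213.9, 155.0], [200.6, 161.7]] [[256.7, 158.1], [245.5, 157.9]]
2.3 [[215.4, 161.4], [200.4, 161.6]] [[254.3, 162.8], [245.6, 158.1]]
2.8 [[213.6, 168.0], [200.3, 161.4]] [[249.7, 165.9], [245.6, 158.3]]
3.3 [[208.9, 173.3], [200.1, 161.3]] [[244.0, 166.8], [245.6, 158.5]]
3.8 [[202.4, 175.9], [199.9, 161.2]] [[238.8, 165.2], [245.6, 158.7]]
4.3 [[195.5, 175.2], [199.8, 161.1]] [[235.2, 161.6], [245.6, 158.9]]
4.8 [[189.8, 171.3], [199.6, 160.9]] [[234.2, 157.1], [245.6, 159.2]]
5.3 [[186.8, 165.0], [199.5, 160.8]] [[236.0, 152.7], [245.6, 159.4]]
5.8 [[187.2, 157.9], [199.3, 160.7]] [[240.0, 149.5], [245.6, 159.6]]
top crank [(0.79, [189.4, 152.9, 29.0, 15.8])]
top knob_grip [(0.61, [205.6, 158.5, 12.4, 9.8]), (0.56, [280.5, 153.7, 64.3, 30.1])]
side crank [(0.44, [242.7, 158.3, 11.6, 16.7])]
side knob_grip [(0.54, [250.7, 164.4, 4.9, 6.2])]
```

View pics/c3.png

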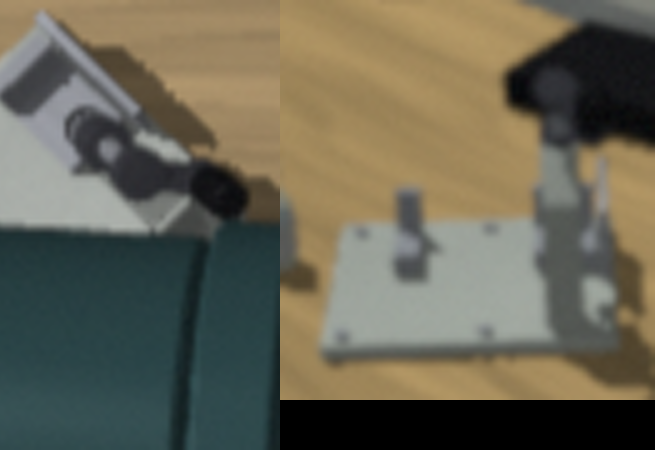

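```bash
python3 - <<'E'
from h import *
to([572,-279,260],down(1.344))
E
```

```text
d [  69.7 -336.7 -134.8] r [1.04e+00 1.00e-03 0.00e+00] t 3.7
```

move_arm:
  plan:
    - {"dx": 70,"dy": -337,"dz": -135,"rx": 1.04,"ry": 0,"rz": 0,"grip": 100}
    - {"dx": 70,"dy": -337,"dz": -135,"rx": 1.04,"ry": 0,"rz": 0,"grip": 100}
    - {"dx": 70,"dy": -337,"dz": -135,"rx": 1.04,"ry": 0,"rz": 0,"grip": 100}
    - {"dx": 70,"dy": -337,"dz": -135,"rx": 1.04,"ry": 0,"rz": 0,"grip": 100}
    - {"dx": 70,"dy": -337,"dz": -135,"rx": 1.04,"ry": 0,"rz": 0,"grip": 100}

```text
time: 4.12
position: [506.4, -137.6, 289.8]
ee_rot: [-0.064, 0.704, 0.064, 0.705]
force: [0.8, 0.8, -0.6]
opening: 87.7
```

```bash
python3 - <<'E'
from h import *
to([572,-279,260],down(1.344))
E
```

```text
d [  29.9 -151.    39. ] r [ 0.408  0.002 -0.   ] t 4.12
```

move_arm:
  plan:
    - {"dx": 30,"dy": -151,"dz": 39,"rx": 0.408,"ry": 0,"rz": 0,"grip": 100}
    - {"dx": 30,"dy": -151,"dz": 39,"rx": 0.408,"ry": 0,"rz": 0,"grip": 100}
    - {"dx": 30,"dy": -151,"dz": 39,"rx": 0.408,"ry": 0,"rz": 0,"grip": 100}
    - {"dx": 30,"dy": -151,"dz": 39,"rx": 0.408,"ry": 0,"rz": 0,"grip": 100}
    - {"dx": 30,"dy": -151,"dz": 39,"rx": 0.408,"ry": 0,"rz": 0,"grip": 100}

```text
time: 4.53
position: [573.8, -285.1, 257.4]
ee_rot: [0.081, 0.702, -0.082, 0.703]
force: [0.6, -0.6, -0.3]
opening: 87.8
```

```bash
python3 - <<'E'
from h import *
w=shot('wrist','w2');print(ctrl.observe()['position'])
print([(round(float(d['score']),2),np.round(d['extent'],1).tolist()) for d in ctrl.find_in(w,'bottle')[:3]])
cv2.imwrite('pics/w2c.png',cv2.resize(w['pixels'][:260,:,::-1],None,fx=1.5,fy=1.5,interpolation=cv2.INTER_CUBIC))
E
```

```text
[ 572.5286344  -281.93191217  258.04971476]
[(0.94, [0.2, 53.0, 84.7, 85.1]), (0.84, [227.7, 4.4, 48.3, 180.4]), (0.76, [43.3, 214.6, 46.0, 73.6])]
```

View pics/w2c.png

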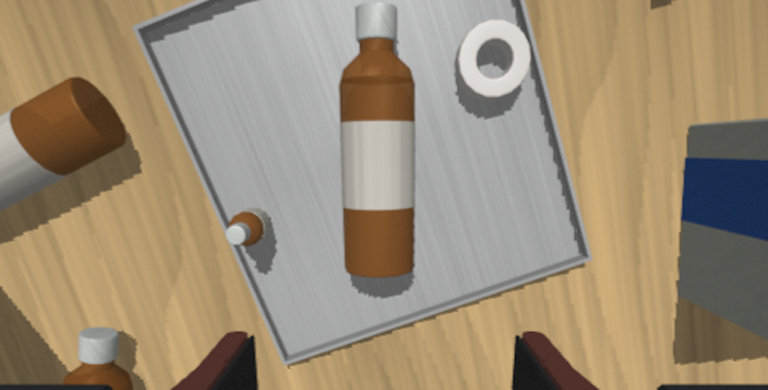

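```bash
python3 - <<'E'
from h import *
np.set_printoptions(precision=2,suppress=True)
w=shot('wrist')
f=lambda u,v,z:atz(w,u/1.5,v/1.5,z)
n,b=f(376.5,3,44.5),f(379,277,57);d=n-b
print('len',np.linalg.norm(d[:2]),'yaw',np.arctan2(d[1],d[0]));
c1,c2=f(377.5,100,30),f(379,250,30);e=(c1-c2);print('body yaw',np.arctan2(e[1],e[0]),c1,c2)
print('dia',np.linalg.norm(f(341,130,34)-f(414,130,34)))
u=d[:2]/np.linalg.norm(d[:2]);o=(b[:2]+80*u+n[:2]-106*u)/2;print('origin',o,b[:2]+80*u,n[:2]-106*u)
to([*(o+10*u),200],down(np.arctan2(d[1],d[0])))
E
```

```text
len 183.56744891217488 yaw 1.3495147809701038
body yaw 1.3497248672643878 [ 592.58 -176.97   30.  ] [ 568.57 -283.79   30.  ]
dia 52.65401593673249
origin [ 582.71 -221.41] [ 582.98 -220.23] [ 582.45 -222.6 ]
d [59.5 68.2 -2.1] r [-0.01 -0.   -0.  ] t 4.68
```

move_arm:
  plan:
    - {"dx": 20,"dy": 36,"dz": -2,"rx": -0.01,"ry": 0,"rz": 0,"grip": 100}
    - {"dx": 45,"dy": 68,"dz": -2,"rx": -0.01,"ry": 0,"rz": 0,"grip": 100}
    - {"dx": 85,"dy": 68,"dz": -2,"rx": -0.01,"ry": 0,"rz": 0,"grip": 100}
    - {"dx": 125,"dy": 68,"dz": -2,"rx": -0.01,"ry": 0,"rz": 0,"grip": 100}
    - {"dx": 150,"dy": 68,"dz": -2,"rx": -0.01,"ry": 0,"rz": 0,"grip": 100}

```text
time: 5.1
position: [583.0, -208.1, 107.3]
ee_rot: [0.076, 0.704, -0.074, 0.702]
force: [-0.3, 0.8, -0.4]
opening: 87.7
```

```bash
python3 - <<'E'
from h import *
u=np.array([np.cos(1.3495),np.sin(1.3495)])
to([*(np.array([582.7,-221.4])+10*u),15],down(1.3495))
E
```

```text
d [92.3 -3.3  2.9] r [ 0.009 -0.003 -0.003] t 5.1
```

move_arm:
  plan:
    - {"dx": 25,"dy": -3,"dz": 3,"rx": 0.009,"ry": -0.003,"rz": -0.003,"grip": 100}
    - {"dx": 50,"dy": -3,"dz": 3,"rx": 0.009,"ry": -0.003,"rz": -0.003,"grip": 100}
    - {"dx": 72,"dy": -3,"dz": 3,"rx": 0.009,"ry": -0.003,"rz": -0.003,"grip": 100}
    - {"dx": 87,"dy": -3,"dz": 3,"rx": 0.009,"ry": -0.003,"rz": -0.003,"grip": 100}
    - {"dx": 92,"dy": -3,"dz": 3,"rx": 0.009,"ry": -0.003,"rz": -0.003,"grip": 100}

```text
time: 5.52
position: [583.1, -208.9, 13.8]
ee_rot: [0.078, 0.704, -0.077, 0.702]
force: [-0.5, 0.4, 0.6]
opening: 87.4
```

move_arm:
  plan:
    - {"dx": 0,"dy": 0,"dz": 0,"rx": 0,"ry": 0,"rz": 0,"grip": 75}
    - {"dx": 0,"dy": 0,"dz": 0,"rx": 0,"ry": 0,"rz": 0,"grip": 50}
    - {"dx": 0,"dy": 0,"dz": 0,"rx": 0,"ry": 0,"rz": 0,"grip": 45}
    - {"dx": 0,"dy": 0,"dz": 0,"rx": 0,"ry": 0,"rz": 0,"grip": 45}
    - {"dx": 0,"dy": 0,"dz": 0,"rx": 0,"ry": 0,"rz": 0,"grip": 45}
  grip_force: 25

```text
time: 5.93
position: [584.1, -209.3, 15.1]
ee_rot: [0.078, 0.703, -0.077, 0.702]
force: [0.9, -0.7, 0.8]
opening: 57.8
```

```bash
python3 - <<'E'
from h import *
s=ctrl.observe();print(s['position'],s['opening'],s['force'],s['moment'])
E
```

```text
[ 584.07736906 -209.26578496   15.12562614] 57.781904810273126 [ 0.86571934 -0.74598449  0.82088278] [-0.1425997 -0.0451567 -0.0121902]
```

move_arm:
  plan:
    - {"dx": 0,"dy": 0,"dz": 0,"rx": 0,"ry": 0,"rz": 0,"grip": 40}
    - {"dx": 0,"dy": 0,"dz": 0,"rx": 0,"ry": 0,"rz": 0,"grip": 40}
    - {"dx": 0,"dy": 0,"dz": 0,"rx": 0,"ry": 0,"rz": 0,"grip": 40}
    - {"dx": -5,"dy": 0,"dz": 0,"rx": 0,"ry": 0,"rz": 0,"grip": 40}
    - {"dx": -20,"dy": 0,"dz": 0,"rx": 0,"ry": 0,"rz": 0,"grip": 40}
  grip_force: 30

```text
time: 6.35
position: [582.1, -208.4, 33.4]
ee_rot: [0.078, 0.705, -0.077, 0.701]
force: [0.4, -0.0, -1.7]
opening: 53.8
```

```bash
python3 - <<'E'
from h import *
s=ctrl.observe();print(s['position'],s['opening'],s['force'],s['moment'])
E
```

```text
[ 582.05231695 -208.40241309   33.3725275 ] 53.79488452325108 [ 0.35756744 -0.02132668 -1.7244748 ] [0.02111723 0.07418613 0.00236053]
```

```bash
cat >> fit.py <<'E'
SP=[580,217.4,.814]
def stand(tau,ax,sp=None,back=15):
    sp=sp or SP;M=R.from_euler('z',sp[2]).as_matrix()
    x=np.array([-np.sin(tau),0,-np.cos(tau)]);y=np.array([0,1.,0]);z=np.cross(x,y)
    T=M@np.column_stack([x,y,z]);return M@np.array(ax,float)+[sp[0],sp[1],0]+back*T[:,0],T
E
python3 - <<'E'
from fit import *
to([690,30,300],down(2.0))
P,T=stand(.26,(120,-3,240));print(P);to(P,T)
E
```

```text
d [-266.6  256.6   51.8] r [-0.649 -0.005 -0.003] t 6.35
[661.9249549  299.78132142 225.50415033]
d [-191.2  513.6  -33.9] r [-1.027  0.232 -0.139] t 6.35
```

move_arm:
  plan:
    - {"dx": -35,"dy": 0,"dz": 0,"rx": 0,"ry": 0,"rz": 0,"grip": 40}
    - {"dx": -75,"dy": 0,"dz": 0,"rx": 0,"ry": 0,"rz": 0,"grip": 40}
    - {"dx": -115,"dy": 0,"dz": 0,"rx": 0,"ry": 0,"rz": 0,"grip": 40}
    - {"dx": -150,"dy": 20,"dz": 4,"rx": -0.05,"ry": 0,"rz": 0,"grip": 40}
    - {"dx": -180,"dy": 47,"dz": 9,"rx": -0.15,"ry": 0,"rz": 0,"grip": 40}

```text
time: 6.77
position: [601.9, -166.4, 216.4]
ee_rot: [0.025, 0.708, -0.025, 0.705]
force: [1.2, -0.2, -3.0]
opening: 53.3
```

```bash
python3 - <<'E'
from fit import *
s=ctrl.observe();print(s['position'],s['opening'],s['force'])
to([690,30,300],down(2.0))
E
```

```text
[ 601.94175342 -166.4207599   216.41754586] 53.324260570620496 [ 1.15224134 -0.23259107 -2.98438294]
d [-83.7 202.2  73.7] r [-0.5   -0.004 -0.002] t 6.77
```

move_arm:
  plan:
    - {"dx": -15,"dy": 33,"dz": 12,"rx": -0.1,"ry": 0,"rz": 0,"grip": 40}
    - {"dx": -31,"dy": 68,"dz": 25,"rx": -0.2,"ry": 0,"rz": 0,"grip": 40}
    - {"dx": -47,"dy": 103,"dz": 38,"rx": -0.3,"ry": 0,"rz": 0,"grip": 40}
    - {"dx": -63,"dy": 138,"dz": 51,"rx": -0.4,"ry": 0,"rz": 0,"grip": 40}
    - {"dx": -79,"dy": 173,"dz": 64,"rx": -0.5,"ry": 0,"rz": 0,"grip": 40}

```text
time: 7.18
position: [678.0, 3.3, 296.1]
ee_rot: [-0.151, 0.692, 0.153, 0.689]
force: [0.3, -0.7, -2.6]
opening: 53.6
```

```bash
python3 - <<'E'
from fit import *
s=ctrl.observe();print(s['position'],s['opening'],s['force'])
P,T=stand(.26,(130,-3,260));print(P);to(P,T)
E
```

```text
[678.01820237   3.25270467 296.11135862] 53.62521519187965 [ 0.31683503 -0.72761078 -2.5869627 ]
[668.79091266 307.05171509 245.50415033]
d [ 51.  279.3 119.6] r [-0.377  0.254 -0.053] t 7.18
```

move_arm:
  plan:
    - {"dx": 6,"dy": 34,"dz": 15,"rx": -0.07,"ry": 0.04,"rz": -0.01,"grip": 40}
    - {"dx": 13,"dy": 71,"dz": 30,"rx": -0.15,"ry": 0.09,"rz": -0.02,"grip": 40}
    - {"dx": 19,"dy": 106,"dz": 46,"rx": -0.22,"ry": 0.14,"rz": -0.03,"grip": 40}
    - {"dx": 26,"dy": 142,"dz": 61,"rx": -0.3,"ry": 0.19,"rz": -0.04,"grip": 40}
    - {"dx": 32,"dy": 177,"dz": 76,"rx": -0.377,"ry": 0.254,"rz": -0.053,"grip": 40}

```text
time: 7.6
position: [671.7, 197.2, 264.5]
ee_rot: [-0.315, 0.728, 0.242, 0.558]
force: [0.2, -0.3, -2.5]
opening: 53.6
```

```bash
python3 - <<'E'
from fit import *
s=ctrl.observe();print(s['position'],s['opening'],s['force'])
P,T=stand(.26,(90,-3,170));print(P);to(P,T)
E
```

```text
[671.73010455 197.22392557 264.525423  ] 53.58061076884234 [ 0.17187854 -0.34824101 -2.50705189]
[641.32708162 277.97014043 155.50415033]
d [95.4 77.4 65.1] r [ 0.003 -0.003  0.   ] t 7.6
```

move_arm:
  plan:
    - {"dx": 22,"dy": 18,"dz": 15,"rx": 0,"ry": 0,"rz": 0,"grip": 40}
    - {"dx": 46,"dy": 37,"dz": 31,"rx": 0,"ry": 0,"rz": 0,"grip": 40}
    - {"dx": 70,"dy": 57,"dz": 48,"rx": 0,"ry": 0,"rz": 0,"grip": 40}
    - {"dx": 92,"dy": 75,"dz": 63,"rx": 0,"ry": 0,"rz": 0,"grip": 40}
    - {"dx": 95,"dy": 77,"dz": 65,"rx": 0,"ry": 0,"rz": 0,"grip": 40}

```text
time: 8.02
position: [636.7, 280.5, 150.1]
ee_rot: [-0.315, 0.731, 0.244, 0.554]
force: [-1.4, -0.3, -3.5]
opening: 53.5
```

```bash
python3 - <<'E'
from fit import *
w=shot('wrist','w3');s=ctrl.observe();print(s['position'])
M=R.from_euler('z',SP[2]).as_matrix();t=np.array([SP[0],SP[1],0])
im=np.ascontiguousarray(w['pixels'][:,:,::-1])
im=cv2.resize(im,None,fx=1.5,fy=1.5,interpolation=cv2.INTER_CUBIC)
def poly(C,col):
    q=proj(w,np.array(C,float)@M.T+t)*1.5;cv2.polylines(im,[q.astype(int)],False,col,1)
poly([(-115,-110,12),(-115,90,12),(55,90,12),(55,-110,12)],(0,0,255))
poly([(27.4,28,52),(27.4,46,52)],(0,255,0));poly([(27.4,-97,52),(27.4,-53,52)],(0,255,0));poly([(-40,-100,80),(40,-100,80)],(255,0,0))
T=R.from_quat(s['ee_rot']).as_matrix();o=s['position']-15*T[:,0]
for L in(-92,94):
    th=np.linspace(0,6.3,30);r=27 if L<0 else 14.5
    q=proj(w,[o+L*T[:,1]+r*(np.cos(f)*T[:,0]+np.sin(f)*T[:,2]) for f in th])*1.5;cv2.polylines(im,[q.astype(int)],False,(255,255,0),1)
cv2.imwrite('pics/w3c.png',im)
E
```

```text
[638.02090335 279.15821817 151.76233248]
```

View pics/w3c.png

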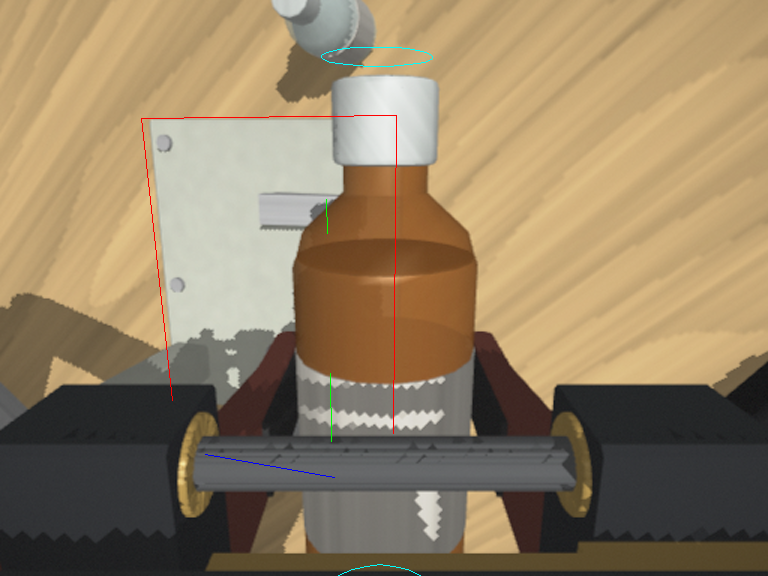

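```bash
python3 - <<'E'
from fit import *
np.set_printoptions(precision=2,suppress=True)
s0=ctrl.observe();w=shot('wrist','w4');s=ctrl.observe();print(s0['position'],s['position'])
T=R.from_quat(s0['ee_rot']).as_matrix()
print('cam',T.T@(np.array(w['origin'])-s0['position']),'camR',T.T@R.from_quat(w['orientation']).as_matrix())
C=[(-115,-20,12),(-115,90,12),(0,90,12)]
P=fit(w,[581.4,216.6,.805],[(C[0],C[1]),((-115,90,12),(-5,90,12))])
# bottle: amber/white silhouette
im=w['pixels'].astype(int);hsv=cv2.cvtColor(w['pixels'],cv2.COLOR_RGB2HSV)
g=cv2.GaussianBlur(cv2.cvtColor(w['pixels'],cv2.COLOR_RGB2GRAY),(0,0),.7).astype(float)
def lr(row,l,r):
    gr=np.abs(np.gradient(im[row].sum(1).astype(float)));a=l-8+gr[l-8:l+9].argmax();b=r-8+gr[r-8:r+9].argmax();return a,b
for row,l,r in [(70,222,292),(80,222,292),(175,196,317),(185,196,317),(195,196,317),(330,202,311),(340,202,311)]: print(row,lr(row,l,r))
col=g[35:125,256];d=np.gradient(col);print('col256 edges',[(35+i,round(d[i],1)) for i in np.argsort(-abs(d))[:8]])
E
```

```text
[638.02 279.16 151.76] [640.05 277.96 154.18]
cam [-160.84   69.29    1.25] camR [[-0.    0.26 -0.97]
 [-0.    0.97  0.26]
 [ 1.    0.   -0.  ]]
fit [583.86 219.74   0.81] n 50 med|res|px 0.03
70 (np.int64(221), np.int64(289))
80 (np.int64(221), np.int64(289))
175 (np.int64(195), np.int64(318))
185 (np.int64(195), np.int64(318))
195 (np.int64(195), np.int64(317))
330 (np.int64(201), np.int64(311))
340 (np.int64(199), np.int64(311))
col256 edges [(np.int64(109), np.float64(-41.0)), (np.int64(110), np.float64(-31.0)), (np.int64(50), np.float64(23.0)), (np.int64(51), np.float64(22.5)), (np.int64(108), np.float64(-19.5)), (np.int64(52), np.float64(9.0)), (np.int64(49), np.float64(8.0)), (np.int64(107), np.float64(-6.0))]
```

```bash
sed -i 's/^SP=.*/SP=[583,219.5,.811]/' fit.py; python3 - <<'E'
from fit import *
s=ctrl.observe();print(s['position'],s['force'])
for ax in [(60,5,130),(15,5,85),(0,5,66),(-2,5,57)]:
    P,T=stand(.26,ax,back=14.5);to(P,T,s)
E
```

```text
[640.05185542 277.9572797  154.18242442] [ 0.55399702 -0.42826936 -2.2470989 ]
d [ 43.5   6.2 -14.4] r [ 0.008 -0.007 -0.   ] t 8.12
d [ 98.8   6.5 -46. ] r [ 0.008 -0.007 -0.   ] t 8.12
d [121.1   6.5 -55.4] r [ 0.008 -0.007 -0.   ] t 8.12
d [130.3   6.5 -55. ] r [ 0.008 -0.007 -0.   ] t 8.12
```

move_arm:
  plan:
    - {"dx": 22,"dy": 6.5,"dz": -8,"rx": 0.008,"ry": -0.007,"rz": 0,"grip": 40}
    - {"dx": 44,"dy": 6.5,"dz": -14,"rx": 0.008,"ry": -0.007,"rz": 0,"grip": 40}
    - {"dx": 73,"dy": 6.5,"dz": -32,"rx": 0.008,"ry": -0.007,"rz": 0,"grip": 40}
    - {"dx": 95,"dy": 6.5,"dz": -46,"rx": 0.008,"ry": -0.007,"rz": 0,"grip": 40}
    - {"dx": 107,"dy": 6.5,"dz": -54,"rx": 0.008,"ry": -0.007,"rz": 0,"grip": 40}

```text
time: 8.53
position: [579.2, 220.8, 65.3]
ee_rot: [-0.312, 0.729, 0.24, 0.56]
force: [-0.4, -0.9, -2.4]
opening: 53.1
```

```bash
python3 - <<'E'
from fit import *
s=ctrl.observe();print(s['position'],s['force'],s['moment'])
for ax in [(0,5,66),(-2,5,57)]:
    P,T=stand(.26,ax,back=14.5);to(P,T,s)
E
```

```text
[579.19660853 220.78267037  65.25118761] [-0.35676784 -0.91484209 -2.43696789] [ 0.13634812 -0.0850465  -0.03564125]
d [13.3  1.4  1.5] r [-0.002 -0.002 -0.   ] t 8.53
d [22.6  1.4  1.9] r [-0.002 -0.002 -0.   ] t 8.53
```

move_arm:
  plan:
    - {"dx": 5,"dy": 1.4,"dz": 1.5,"rx": 0,"ry": 0,"rz": 0,"grip": 40}
    - {"dx": 10,"dy": 1.4,"dz": 1.5,"rx": 0,"ry": 0,"rz": 0,"grip": 40}
    - {"dx": 14,"dy": 1.4,"dz": 1.5,"rx": 0,"ry": 0,"rz": 0,"grip": 40}
    - {"dx": 17,"dy": 1.4,"dz": 1.5,"rx": 0,"ry": 0,"rz": 0,"grip": 40}
    - {"dx": 18,"dy": 1.4,"dz": 1.5,"rx": 0,"ry": 0,"rz": 0,"grip": 40}

```text
time: 8.95
position: [576.8, 219.0, 48.3]
ee_rot: [-0.313, 0.729, 0.239, 0.56]
force: [-1.5, -2.9, 2.3]
opening: 53.3
```

```bash
python3 - <<'E'
from fit import *
w=shot('wrist','w5');s=ctrl.observe();print(s['position'],s['force'],s['moment'])
for ax in [(-2,5,57),(-1,5,52)]:
    P,T=stand(.26,ax,back=14.5);to(P,T,s)
cv2.imwrite('pics/w5c.png',cv2.resize(w['pixels'][:,:,::-1],None,fx=1.5,fy=1.5,interpolation=cv2.INTER_CUBIC))
E
```

```text
[576.58218087 219.05664535  48.06411108] [-1.40281103 -3.96116377  0.50650845] [-0.59715403  0.08086444 -0.06617642]
d [5.2 0.7 0.4] r [-0.002 -0.002  0.001] t 9.0
d [9.7 0.7 2.6] r [-0.002 -0.002  0.001] t 9.0
```

View pics/w5c.png

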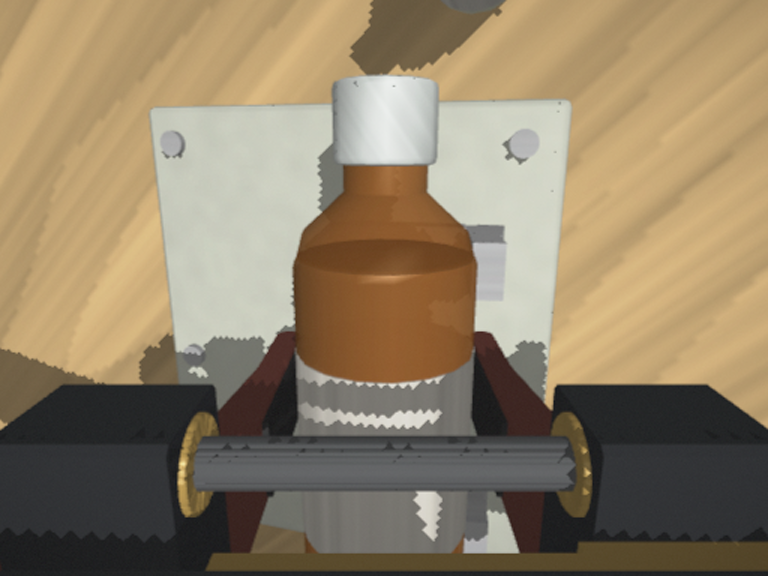

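```bash
python3 - <<'E'
from fit import *
s0=ctrl.observe();w=shot('wrist','w6');
P=fit(w,SP,[((-115,-5,12),(-115,90,12)),((-115,90,12),(-45,90,12)),((30,90,12),(55,90,12)),((55,10,12),(55,90,12))],hws=(6,4,2))
P=list(P)
T0=R.from_quat(s0['ee_rot']).as_matrix();M=R.from_euler('z',P[2]).as_matrix()
ax=s0['position']-14.5*T0[:,0];q=M.T@(ax-[P[0],P[1],0]);print('axis at TCP station, stand',q.round(1),'axis dir',(M.T@T0[:,1]).round(3),s0['force'],s0['moment'])
# projected wall top edges
for c in [(27.4,28,52),(37,28,53),(27.4,46,52),(37,46,53)]: print(c,(proj(w,M@np.array(c)+[P[0],P[1],0])[0]*1.5).round(0))
E
```

```text
fit [580.931 216.872   0.805] n 75 med|res|px 0.11
axis at TCP station, stand [ 2.3  4.7 62.1] axis dir [-0.004  1.    -0.001] [-1.40281103 -3.96116377  0.50650845] [-0.59715403  0.08086444 -0.06617642]
(27.4, 28, 52) [468. 304.]
(37, 28, 53) [500. 308.]
(27.4, 46, 52) [471. 246.]
(37, 46, 53) [504. 249.]
```

```bash
sed -i 's/^SP=.*/SP=[581,216.8,.805]/' fit.py; python3 - <<'E'
from fit import *
s=ctrl.observe()
for ax in [(-2,5,63),(-2,5,58),(-1.5,5,55)]:
    P,T=stand(.26,ax,back=14.5);to(P,T,s)
E
```

```text
d [ 0.2  0.2 -4.4] r [ 0.004 -0.002  0.002] t 9.05
d [ 5.   0.2 -3.1] r [ 0.004 -0.002  0.002] t 9.05
d [ 7.8  0.2 -1.9] r [ 0.004 -0.002  0.002] t 9.05
```

move_arm:
  plan:
    - {"dx": -1,"dy": 0,"dz": -4.5,"rx": 0.004,"ry": -0.002,"rz": 0.02,"grip": 40}
    - {"dx": 0,"dy": 0,"dz": -4.5,"rx": 0.004,"ry": -0.002,"rz": 0.035,"grip": 40}
    - {"dx": 3,"dy": 0,"dz": -4,"rx": 0.004,"ry": -0.002,"rz": 0.035,"grip": 40}
    - {"dx": 5,"dy": 0,"dz": -3,"rx": 0.004,"ry": -0.002,"rz": 0.035,"grip": 40}
    - {"dx": 5,"dy": 0,"dz": -3,"rx": 0.004,"ry": -0.002,"rz": 0.035,"grip": 40}

```text
time: 9.47
position: [573.5, 216.1, 43.2]
ee_rot: [-0.298, 0.735, 0.248, 0.557]
force: [-0.6, 0.1, -2.3]
opening: 53.7
```

```bash
python3 - <<'E'
from fit import *
s=ctrl.observe();print(s['position'],s['force'],s['moment'])
for ax in [(-2,5,58),(-1.5,5,55),(-1,5,53)]:
    P,T=stand(.26,ax,back=14.5);to(P,T,s)
E
```

```text
[573.54355403 216.12707685  43.18886189] [-0.56310271  0.11458104 -2.28643875] [ 0.16871526 -0.09434344  0.03898324]
d [-0.7  0.1 -0.3] r [-0.     0.    -0.033] t 9.47
d [2. 0. 1.] r [-0.     0.    -0.033] t 9.47
d [ 3.8 -0.   2. ] r [-0.     0.    -0.033] t 9.47
```

move_arm:
  plan:
    - {"dx": 1.5,"dy": 0,"dz": 0.5,"rx": 0,"ry": 0,"rz": 0,"grip": 40}
    - {"dx": 3,"dy": 0,"dz": 1,"rx": 0,"ry": 0,"rz": 0,"grip": 40}
    - {"dx": 4,"dy": 0,"dz": 1.5,"rx": 0,"ry": 0,"rz": 0,"grip": 40}
    - {"dx": 4,"dy": 0,"dz": 1.5,"rx": 0,"ry": 0,"rz": 0,"grip": 40}
    - {"dx": 4,"dy": 0,"dz": 1.5,"rx": 0,"ry": 0,"rz": 0,"grip": 40}

```text
time: 9.88
position: [573.7, 216.7, 39.1]
ee_rot: [-0.298, 0.735, 0.248, 0.557]
force: [-1.2, 0.9, 1.8]
opening: 53.6
```

```bash
python3 - <<'E'
from fit import *
s=ctrl.observe();print(s['position'],s['force'],s['moment'])
for ax in [(-1,5,53)]:
    P,T=stand(.26,ax,back=14.5);to(P,T,s)
E
```

```text
[573.65626417 216.69316788  39.08069272] [-1.16018829  0.92419099  1.78922084] [-0.0635435   0.02635683 -0.06887343]
d [-0.  -0.2  0.4] r [-0.    -0.    -0.033] t 9.88
```

move_arm:
  plan:
    - {"dx": 0,"dy": 0,"dz": 0,"rx": 0,"ry": 0,"rz": 0,"grip": 66}
    - {"dx": 0,"dy": 0,"dz": 0,"rx": 0,"ry": 0,"rz": 0,"grip": 72}
    - {"dx": 0,"dy": 0,"dz": 0,"rx": 0,"ry": 0,"rz": 0,"grip": 84}
    - {"dx": 0,"dy": 0,"dz": 0,"rx": 0,"ry": 0,"rz": 0,"grip": 84}
    - {"dx": 0,"dy": 0,"dz": 0,"rx": 0,"ry": 0,"rz": 0,"grip": 84}

```text
time: 10.3
position: [573.8, 216.7, 39.2]
ee_rot: [-0.298, 0.734, 0.248, 0.557]
force: [-0.7, -0.8, 0.0]
opening: 73.3
```

move_arm:
  plan:
    - {"dx": -10,"dy": 0,"dz": 0,"rx": 0,"ry": 0,"rz": 0,"grip": 84}
    - {"dx": -35,"dy": 0,"dz": 0,"rx": 0,"ry": 0,"rz": 0,"grip": 84}
    - {"dx": -65,"dy": 0,"dz": 0,"rx": 0,"ry": 0,"rz": 0,"grip": 84}
    - {"dx": -100,"dy": 0,"dz": 0,"rx": 0,"ry": 0,"rz": 0,"grip": 84}
    - {"dx": -135,"dy": 0,"dz": 0,"rx": 0,"ry": 0,"rz": 0,"grip": 84}

```text
time: 10.72
position: [601.0, 238.7, 171.5]
ee_rot: [-0.298, 0.735, 0.248, 0.557]
force: [0.3, 0.0, -0.8]
opening: 73.8
```

```bash
python3 - <<'E'
from fit import *
s=ctrl.observe();print(s['position'],s['force'],s['opening'])
P,T=stand(.26,(110,-130,330),back=0);print(P);to(P,T,s)
E
```

```text
[600.95008527 238.69129851 171.46275602] [ 0.33724598  0.02321073 -0.83662469] 73.84711647225629
[750.95021944 205.98691018 330.        ]
d [-178.2 -124.9   36.9] r [-0.    -0.    -0.033] t 10.72
```

```bash
python3 - <<'E'
from fit import *
P,T=stand(.26,(100,-85,290),back=0);print(P);to(P,T)
E
```

```text
[711.58172816 229.96860932 290.        ]
d [-135.5  -81.3   37.5] r [-0.    -0.    -0.033] t 10.72
```

move_arm:
  plan:
    - {"dx": -34,"dy": -10,"dz": 9,"rx": 0,"ry": 0,"rz": -0.01,"grip": 90}
    - {"dx": -67,"dy": -30,"dz": 19,"rx": 0,"ry": 0,"rz": -0.02,"grip": 90}
    - {"dx": -100,"dy": -55,"dz": 28,"rx": 0,"ry": 0,"rz": -0.033,"grip": 90}
    - {"dx": -130,"dy": -78,"dz": 37,"rx": 0,"ry": 0,"rz": -0.033,"grip": 90}
    - {"dx": -135,"dy": -81,"dz": 37,"rx": 0,"ry": 0,"rz": -0.033,"grip": 90}

```text
time: 11.13
position: [716.5, 228.9, 295.7]
ee_rot: [-0.311, 0.727, 0.237, 0.565]
force: [-0.6, 0.3, -0.1]
opening: 78.8
```

```bash
python3 - <<'E'
from fit import *
import json
shot('wrist');shot('wrist');w=shot('wrist','w7')
json.dump({k:np.array(w[k]).tolist() for k in('camera_matrix','origin','orientation')},open('w7.json','w'))
for k in ('bottle','crank','knob_grip','buffer','phial'): print(k,[(round(float(d['score']),2),np.round(d['extent'],1).tolist()) for d in ctrl.find_in(w,k)[:2]])
M=R.from_euler('z',SP[2]).as_matrix();t=np.array([SP[0],SP[1],0])
for f in (1.9,2.1,2.3,2.5,2.7): print(f,'knobtop',proj(w,M@(knob(f)+14*sc)+t).round(1),'hub',proj(w,M@hub(f)+t).round(1))
S=lambda c:proj(w,M@np.array(c,float)+t)[0].round(1)
print('foot top',S((0,-95,79)),'endplate top?',S((0,-100,68)),S((0,-100,80)),'cap end',S((0,91,66)))
cv2.imwrite('pics/w7c.png',cv2.resize(w['pixels'][:,:,::-1],None,fx=1.5,fy=1.5,interpolation=cv2.INTER_CUBIC))
E
```

```text
bottle [(0.9, [194.3, 0.9, 53.3, 162.7]), (0.69, [0.0, 137.9, 19.1, 37.2])]
crank [(0.67, [34.2, 148.5, 63.5, 49.0]), (0.44, [36.5, 6.4, 246.3, 192.2])]
knob_grip [(0.97, [32.9, 171.2, 49.4, 23.5]), (0.21, [34.1, 6.5, 248.2, 192.0])]
buffer [(0.69, [177.4, 140.2, 10.7, 26.9])]
phial []
1.9 knobtop [[ 34.6 203.9]] hub [[ 48.9 167.8]]
2.1 knobtop [[ 33.6 199.2]] hub [[ 49.6 167.7]]
2.3 knobtop [[ 32.4 193.6]] hub [[ 50.2 167.7]]
2.5 knobtop [[ 31.3 187.1]] hub [[ 50.9 167.6]]
2.7 knobtop [[ 30.2 180.1]] hub [[ 51.5 167.5]]
foot top [218.  168.1] endplate top? [221.4 170.4] [217.8 172.5] cap end [216.8  -6.2]
```

View pics/w7c.png

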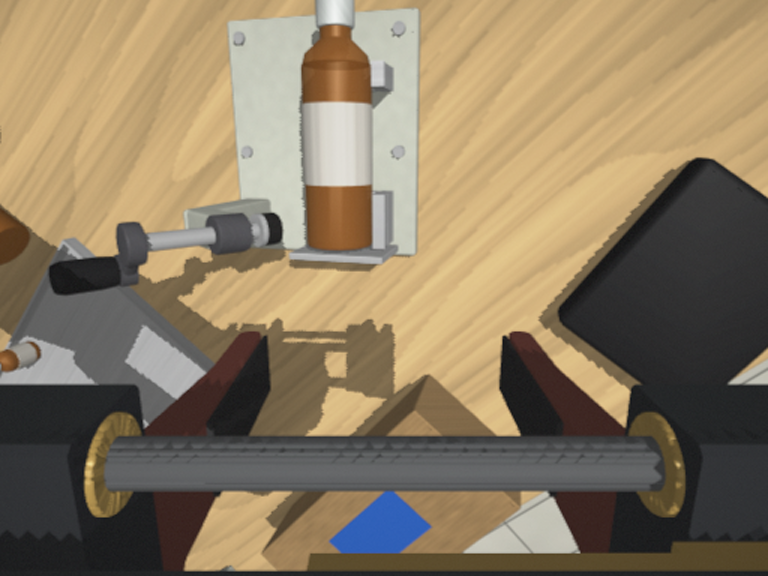

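```bash
cat >> fit.py <<'E'
def crankpose(phi,tau=.5,back=0,up=3):
    M=R.from_euler('z',SP[2]).as_matrix()
    x=np.array([np.sin(tau),0,-np.cos(tau)]);z=np.array([0,-1.,0]);y=np.cross(z,x)
    T=M@np.column_stack([x,y,z]);return M@(knob(phi)+up*sc)+[SP[0],SP[1],0]+(19-back)*T[:,0],T
E
python3 - <<'E'
from fit import *
g=cv2.imread('pics/w7.png').sum(2)
for c in (215,225,235): print(c,g[156:182,c].tolist())
P,T=crankpose(2.58,back=90);print(P);d,r=to(P,T);print(np.linalg.norm(r))
E
```

```text
215 [264, 267, 263, 267, 268, 265, 261, 264, 261, 249, 253, 302, 352, 427, 565, 547, 538, 505, 306, 290, 287, 295, 327, 447, 550, 552]
225 [307, 306, 302, 304, 298, 297, 296, 294, 291, 282, 267, 269, 307, 414, 539, 558, 543, 528, 467, 310, 312, 316, 321, 342, 446, 561]
235 [275, 280, 277, 280, 278, 280, 276, 275, 271, 258, 252, 309, 369, 372, 440, 564, 550, 541, 505, 335, 298, 297, 289, 281, 351, 499]
[532.12700244  30.87331247 253.67677543]
d [ 102.7  -10.2 -248.2] r [ 1.487 -0.598  0.595] t 11.53
1.7100942342730374
```

move_arm:
  plan:
    - {"dx": 0,"dy": -1,"dz": -17,"rx": 0.099,"ry": -0.04,"rz": 0.04,"grip": 70}
    - {"dx": 0,"dy": -1,"dz": -34,"rx": 0.198,"ry": -0.08,"rz": 0.08,"grip": 70}
    - {"dx": 0,"dy": -2,"dz": -50,"rx": 0.297,"ry": -0.12,"rz": 0.119,"grip": 70}
    - {"dx": 0,"dy": -3,"dz": -67,"rx": 0.396,"ry": -0.16,"rz": 0.159,"grip": 70}
    - {"dx": 5,"dy": -3,"dz": -83,"rx": 0.495,"ry": -0.2,"rz": 0.198,"grip": 70}

```text
time: 11.95
position: [654.4, 168.9, 305.6]
ee_rot: [-0.064, 0.734, 0.135, 0.662]
force: [0.9, 0.1, 0.5]
opening: 61.1
```

```bash
python3 - <<'E'
from fit import *
s=ctrl.observe();print(s['position'],s['q'].round(2))
P,T=crankpose(2.58,back=90);d,r=to(P,T);print((d/10).round(1),(r/10).round(3))
E
```

```text
[654.38991934 168.93426096 305.58728456] [ 0.1   0.47  1.13  0.1   1.64 -0.19]
d [  53.7 -104.3 -151.5] r [ 0.988 -0.396  0.394] t 11.95
[  5.4 -10.4 -15.1] [ 0.099 -0.04   0.039]
```

move_arm:
  plan:
    - {"dx": 3,"dy": -10,"dz": -15,"rx": 0.099,"ry": -0.04,"rz": 0.039,"grip": 60}
    - {"dx": 6,"dy": -21,"dz": -30,"rx": 0.198,"ry": -0.08,"rz": 0.078,"grip": 60}
    - {"dx": 9,"dy": -31,"dz": -45,"rx": 0.297,"ry": -0.12,"rz": 0.118,"grip": 60}
    - {"dx": 12,"dy": -42,"dz": -61,"rx": 0.396,"ry": -0.16,"rz": 0.157,"grip": 60}
    - {"dx": 18,"dy": -52,"dz": -76,"rx": 0.495,"ry": -0.2,"rz": 0.197,"grip": 60}

```text
time: 12.37
position: [592.7, 98.7, 288.4]
ee_rot: [0.187, 0.678, 0.02, 0.711]
force: [0.3, -1.2, 0.1]
opening: 52.7
```

```bash
python3 - <<'E'
from fit import *
s=ctrl.observe();print(s['position'],s['q'].round(2))
P,T=crankpose(2.58,back=90);d,r=to(P,T);print((d/5).round(1),(r/5).round(3))
E
```

```text
[592.73596297  98.74501161 288.41148786] [-0.14  0.26  1.53  0.3   1.32  0.03]
d [  9.2 -86.9 -43. ] r [ 0.488 -0.194  0.195] t 12.37
[  1.8 -17.4  -8.6] [ 0.098 -0.039  0.039]
```

move_arm:
  plan:
    - {"dx": 0,"dy": -17,"dz": -9,"rx": 0.098,"ry": -0.039,"rz": 0.039,"grip": 55}
    - {"dx": 2,"dy": -35,"dz": -17,"rx": 0.196,"ry": -0.078,"rz": 0.078,"grip": 55}
    - {"dx": 4,"dy": -52,"dz": -26,"rx": 0.294,"ry": -0.117,"rz": 0.117,"grip": 55}
    - {"dx": 7,"dy": -70,"dz": -35,"rx": 0.392,"ry": -0.156,"rz": 0.156,"grip": 55}
    - {"dx": 9,"dy": -87,"dz": -43,"rx": 0.488,"ry": -0.194,"rz": 0.195,"grip": 55}

```text
time: 12.78
position: [530.1, 30.7, 253.0]
ee_rot: [0.42, 0.569, -0.095, 0.7]
force: [-0.6, -0.4, -0.2]
opening: 48.6
```

```bash
python3 - <<'E'
from fit import *
shot('wrist');shot('wrist')
s=ctrl.observe();print(s['position'],s['q'].round(2),s['opening'])
w=shot('wrist','w8');print(ctrl.observe()['position'])
for k in ('crank','knob_grip'): print(k,[(round(float(d['score']),2),np.round(d['extent'],1).tolist()) for d in ctrl.find_in(w,k)[:2]])
M=R.from_euler('z',SP[2]).as_matrix();t=np.array([SP[0],SP[1],0])
im=cv2.resize(np.ascontiguousarray(w['pixels'][:,:,::-1]),None,fx=1.5,fy=1.5,interpolation=cv2.INTER_CUBIC)
for f,c in((2.4,(0,0,255)),(2.58,(0,255,0)),(2.75,(255,0,0))):
    for o in(-24,14):
        q=[proj(w,M@(knob(f)+o*sc+11*(np.cos(g)*a+np.sin(g)*b))+t)[0]*1.5 for g in np.linspace(0,6.3,25)]
        cv2.polylines(im,[np.array(q).astype(int)],False,c,1)
cv2.imwrite('pics/w8c.png',im)
P,T=crankpose(2.58,back=0);to(P,T)
E
```

```text
[526.39552297  31.15518627 250.80031422] [-0.41  0.11  1.91  0.56  1.02  0.09] 48.44069441419785
[529.08263624  31.010467   252.46261839]
crank [(0.56, [217.2, 126.5, 65.1, 85.4]), (0.49, [51.6, 80.0, 48.3, 47.3])]
knob_grip [(0.89, [249.5, 169.8, 30.6, 41.0])]
d [90.4 -0.6 -0.4] r [ 0.002  0.    -0.   ] t 13.03
```

View pics/w8c.png

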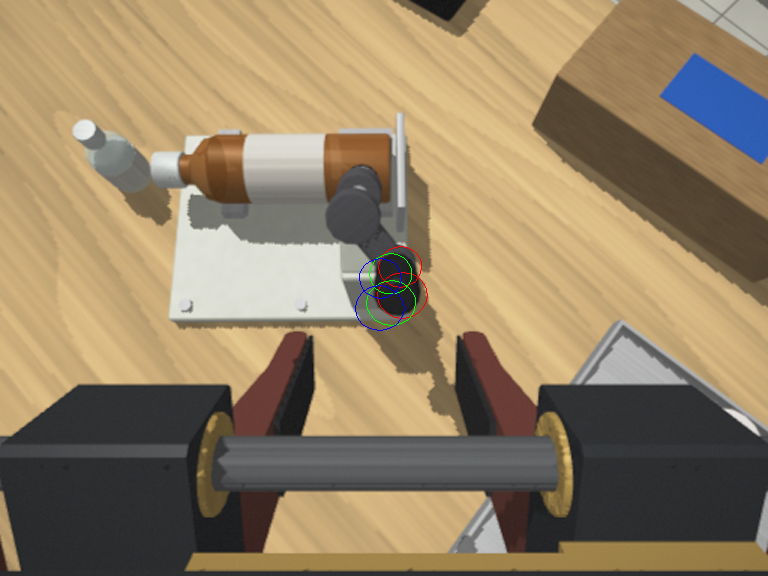

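```bash
python3 - <<'E'
from fit import *
P,T=crankpose(2.5,back=0);to(P,T)
E
```

```text
d [90.1  1.   2. ] r [ 0.002  0.    -0.   ] t 13.03
```

move_arm:
  plan:
    - {"dx": 20,"dy": 1,"dz": 2,"rx": 0,"ry": 0,"rz": 0,"grip": 55}
    - {"dx": 42,"dy": 1,"dz": 2,"rx": 0,"ry": 0,"rz": 0,"grip": 55}
    - {"dx": 65,"dy": 1,"dz": 2,"rx": 0,"ry": 0,"rz": 0,"grip": 55}
    - {"dx": 82,"dy": 1,"dz": 2,"rx": 0,"ry": 0,"rz": 0,"grip": 55}
    - {"dx": 89,"dy": 1,"dz": 2,"rx": 0,"ry": 0,"rz": 0,"grip": 55}

```text
time: 13.45
position: [565.3, 62.5, 175.4]
ee_rot: [0.417, 0.571, -0.092, 0.701]
force: [-0.0, 1.0, -0.3]
opening: 48.4
```

```bash
python3 - <<'E'
from fit import *
s=ctrl.observe();print(s['position'],s['force'],s['opening'])
P,T=crankpose(2.5,back=0);to(P,T)
E
```

```text
[565.32503767  62.532901   175.37876697] [-0.04011959  0.98700004 -0.29357831] 48.3834184339301
d [-1.1 -1.1  0.3] r [ 0.005 -0.002  0.   ] t 13.45
```

Close on the knob.

move_arm:
  plan:
    - {"dx": 0,"dy": 0,"dz": 0,"rx": 0,"ry": 0,"rz": 0,"grip": 40}
    - {"dx": 0,"dy": 0,"dz": 0,"rx": 0,"ry": 0,"rz": 0,"grip": 25}
    - {"dx": 0,"dy": 0,"dz": 0,"rx": 0,"ry": 0,"rz": 0,"grip": 15}
    - {"dx": 0,"dy": 0,"dz": 0,"rx": 0,"ry": 0,"rz": 0,"grip": 15}
    - {"dx": 0,"dy": 0,"dz": 0,"rx": 0,"ry": 0,"rz": 0,"grip": 15}
  grip_force: 15

```text
time: 13.87
position: [565.0, 62.9, 176.2]
ee_rot: [0.417, 0.571, -0.092, 0.701]
force: [-1.0, 2.1, 2.7]
opening: 21.3
```

move_arm:
  plan:
    - {"dx": 0,"dy": 0,"dz": 0,"rx": 0,"ry": 0,"rz": 0,"grip": 15}
    - {"dx": 0,"dy": 0,"dz": 0,"rx": 0,"ry": 0,"rz": 0,"grip": 15}
    - {"dx": 0,"dy": 0,"dz": 0,"rx": 0,"ry": 0,"rz": 0,"grip": 15}
    - {"dx": 0,"dy": 0,"dz": 0,"rx": 0,"ry": 0,"rz": 0,"grip": 15}
    - {"dx": 0,"dy": 0,"dz": 0,"rx": 0,"ry": 0,"rz": 0,"grip": 15}

```text
time: 14.28
position: [565.0, 62.9, 176.4]
ee_rot: [0.417, 0.571, -0.091, 0.701]
force: [0.6, 2.0, -0.2]
opening: 21.5
```

```bash
cat >> fit.py <<'E'
def inv(s):  # knob position in stand frame from tool pose
    T=R.from_quat(s['ee_rot']).as_matrix();M=R.from_euler('z',SP[2]).as_matrix()
    return M.T@(np.array(s['position'])-19*T[:,0]-[SP[0],SP[1],0])
def rows(phi0,phi1,n=5):
    s=ctrl.observe();T=R.from_quat(s['ee_rot']).as_matrix()
    k=inv(s);M=R.from_euler('z',SP[2]).as_matrix()
    rel=k-hub(phi0);print('phi est',round(float(np.arctan2(rel@b,rel@a)%(2*np.pi)),3),'rad',round(float(np.hypot(rel@a,rel@b)),1),'axial',round(float(rel@sc),1),'F',(M.T@s['force']).round(1),'open',round(s['opening'],1),'t',round(s['time'],2))
    for f in np.linspace(phi0,phi1,n+1)[1:]: 
        P,TT=crankpose(f);print((T.T@(P-s['position'])).round(1).tolist(),R.from_matrix(T.T@TT).as_rotvec().round(3).tolist())
E
python3 - <<'E'
from fit import *
rows(2.5,4.0)
E
```

```text
phi est 2.491 rad 33.3 axial 2.6 F [ 1.8  1.  -0.2] open 21.5 t 14.28
[1.1, -6.4, -8.4] [0.005, -0.003, -0.001]
[2.1, -8.3, -18.7] [0.005, -0.003, -0.001]
[2.8, -7.0, -29.1] [0.005, -0.003, -0.001]
[3.1, -2.7, -38.6] [0.005, -0.003, -0.001]
[3.1, 4.1, -46.6] [0.005, -0.003, -0.001]
```

```bash
cat >> fit.py <<'E'
P0=np.array([565.0,62.9,176.4])
def rr(phis):
    s=ctrl.observe();T=R.from_quat(s['ee_rot']).as_matrix();M=R.from_euler('z',SP[2]).as_matrix();TT=crankpose(0)[1]
    k=knob(2.49)+M.T@(s['position']-P0)
    best=min(np.arange(2,18,.01),key=lambda f:np.linalg.norm(knob(f)-k));e=k-knob(best)
    F=M.T@s['force'];tang=-np.sin(best)*a+np.cos(best)*b
    print('phi',round(float(best),2),'err',np.round([e@a,e@b,e@sc],1),'F tang',round(float(F@tang),1),'F',F.round(1),'open',round(s['opening'],1),'t',round(s['time'],2))
    for f in phis:
        P=P0+M@(knob(f)-knob(2.49));print(round(float(f),2),(T.T@(P-s['position'])).round(1).tolist(),R.from_matrix(T.T@TT).as_rotvec().round(3).tolist())
E
python3 - <<'E'
from fit import *
rr(np.arange(1,6)*.35+2.49)
E
```

```text
phi 2.49 err [-0. -0. -0.] F tang -0.1 F [ 1.8  1.  -0.2] open 21.5 t 14.28
2.84 [1.5, -5.4, -10.8] [0.005, -0.003, -0.001]
3.19 [2.6, -6.8, -22.9] [0.005, -0.003, -0.001]
3.54 [3.2, -3.9, -34.8] [0.005, -0.003, -0.001]
3.89 [3.4, 2.8, -45.0] [0.005, -0.003, -0.001]
4.24 [3.2, 12.6, -52.3] [0.005, -0.003, -0.001]
```

move_arm:
  plan:
    - {"dx": 1.5,"dy": -5.4,"dz": -10.8,"rx": 0.003,"ry": -0.002,"rz": 0,"grip": 15}
    - {"dx": 2.6,"dy": -6.8,"dz": -22.9,"rx": 0.005,"ry": -0.003,"rz": 0,"grip": 15}
    - {"dx": 3.2,"dy": -3.9,"dz": -34.8,"rx": 0.005,"ry": -0.003,"rz": 0,"grip": 15}
    - {"dx": 3.4,"dy": 2.8,"dz": -45,"rx": 0.005,"ry": -0.003,"rz": 0,"grip": 15}
    - {"dx": 3.2,"dy": 12.6,"dz": -52.3,"rx": 0.005,"ry": -0.003,"rz": 0,"grip": 15}
  grip_force: 20

```text
time: 14.7
position: [534.6, 107.1, 178.6]
ee_rot: [0.418, 0.57, -0.095, 0.701]
force: [1.3, -3.6, -3.5]
opening: 21.6
```

```bash
python3 - <<'E'
from fit import *
rr(np.arange(1,6)*.4+4.24)
E
```

```text
phi 4.2 err [-0.5 -0.8 -0. ] F tang -4.7 F [-1.7 -3.4 -3.5] open 21.6 t 14.7
4.64 [-0.6, 15.2, -3.6] [-0.001, 0.001, 0.002]
5.04 [-1.2, 29.0, -1.8] [-0.001, 0.001, 0.002]
5.44 [-1.5, 41.1, 5.2] [-0.001, 0.001, 0.002]
5.84 [-1.4, 49.5, 16.3] [-0.001, 0.001, 0.002]
6.24 [-0.8, 52.9, 29.8] [-0.001, 0.001, 0.002]
```

move_arm:
  plan:
    - {"dx": -0.6,"dy": 15.2,"dz": -3.6,"rx": 0,"ry": 0,"rz": 0,"grip": 15}
    - {"dx": -1.2,"dy": 29,"dz": -1.8,"rx": 0,"ry": 0,"rz": 0,"grip": 15}
    - {"dx": -1.5,"dy": 41.1,"dz": 5.2,"rx": 0,"ry": 0,"rz": 0,"grip": 15}
    - {"dx": -1.4,"dy": 49.5,"dz": 16.3,"rx": 0,"ry": 0,"rz": 0,"grip": 15}
    - {"dx": -0.8,"dy": 52.9,"dz": 29.8,"rx": 0,"ry": 0,"rz": 0,"grip": 15}

```text
time: 15.12
position: [586.7, 120.7, 204.4]
ee_rot: [0.417, 0.572, -0.094, 0.7]
force: [-5.2, 0.9, -4.8]
opening: 21.3
```

```bash
python3 - <<'E'
from fit import *
rr(np.arange(1,6)*.44+6.24)
E
```

```text
phi 6.19 err [-0.2  0.  -0.2] F tang -4.8 F [-2.9  4.3 -4.8] open 21.3 t 15.12
6.68 [1.3, -2.3, 16.7] [0.001, -0.002, 0.004]
7.12 [3.4, -10.9, 29.2] [0.001, -0.002, 0.004]
7.56 [6.1, -24.0, 36.7] [0.001, -0.002, 0.004]
8.0 [8.9, -39.0, 37.8] [0.001, -0.002, 0.004]
8.44 [11.7, -53.1, 32.4] [0.001, -0.002, 0.004]
```

move_arm:
  plan:
    - {"dx": 1.3,"dy": -2.3,"dz": 16.7,"rx": 0,"ry": 0,"rz": 0.002,"grip": 15}
    - {"dx": 3.4,"dy": -10.9,"dz": 29.2,"rx": 0,"ry": 0,"rz": 0.004,"grip": 15}
    - {"dx": 6.1,"dy": -24,"dz": 36.7,"rx": 0,"ry": 0,"rz": 0.004,"grip": 15}
    - {"dx": 8.9,"dy": -39,"dz": 37.8,"rx": 0,"ry": 0,"rz": 0.004,"grip": 15}
    - {"dx": 11.7,"dy": -53.1,"dz": 32.4,"rx": 0,"ry": 0,"rz": 0.004,"grip": 15}

```text
time: 15.53
position: [581.9, 68.5, 168.8]
ee_rot: [0.419, 0.571, -0.092, 0.7]
force: [0.4, 12.2, 5.0]
opening: 21.8
```

```bash
python3 - <<'E'
from fit import *
rr(np.arange(1,6)*.44+8.44)
E
```

```text
phi 8.43 err [-0.2  0.2 -0.1] F tang -4.2 F [9.1 8.2 5. ] open 21.8 t 15.53
8.88 [2.2, -10.5, -11.4] [-0.001, -0.003, -0.002]
9.32 [3.9, -15.2, -25.9] [-0.001, -0.003, -0.002]
9.76 [4.9, -13.3, -41.0] [-0.001, -0.003, -0.002]
10.2 [5.1, -5.2, -54.0] [-0.001, -0.003, -0.002]
10.64 [4.9, 7.6, -62.4] [-0.001, -0.003, -0.002]
```

move_arm:
  plan:
    - {"dx": 2.2,"dy": -10.5,"dz": -11.4,"rx": 0,"ry": -0.003,"rz": -0.002,"grip": 15}
    - {"dx": 3.9,"dy": -15.2,"dz": -25.9,"rx": 0,"ry": -0.003,"rz": -0.002,"grip": 15}
    - {"dx": 4.9,"dy": -13.3,"dz": -41,"rx": 0,"ry": -0.003,"rz": -0.002,"grip": 15}
    - {"dx": 5.1,"dy": -5.2,"dz": -54,"rx": 0,"ry": -0.003,"rz": -0.002,"grip": 15}
    - {"dx": 4.9,"dy": 7.6,"dz": -62.4,"rx": 0,"ry": -0.003,"rz": -0.002,"grip": 15}

```text
time: 15.95
position: [541.7, 117.1, 167.2]
ee_rot: [0.418, 0.57, -0.095, 0.7]
force: [2.0, -5.2, -4.2]
opening: 21.4
```

```bash
python3 - <<'E'
from fit import *
rr(np.arange(1,6)*.44+10.64)
E
```

```text
phi 10.59 err [-0.5 -1.  -0.1] F tang -6.0 F [-2.4 -5.1 -4.2] open 21.4 t 15.95
11.08 [-0.8, 17.3, -1.7] [-0.002, 0.0, 0.002]
11.52 [-1.3, 31.9, 2.8] [-0.002, 0.0, 0.002]
11.96 [-1.5, 43.2, 13.1] [-0.002, 0.0, 0.002]
12.4 [-1.0, 49.1, 27.3] [-0.002, 0.0, 0.002]
12.84 [0.2, 48.5, 42.5] [-0.002, 0.0, 0.002]
```

move_arm:
  plan:
    - {"dx": -0.8,"dy": 17.3,"dz": -1.7,"rx": -0.002,"ry": 0,"rz": 0.002,"grip": 15}
    - {"dx": -1.3,"dy": 31.9,"dz": 2.8,"rx": -0.002,"ry": 0,"rz": 0.002,"grip": 15}
    - {"dx": -1.5,"dy": 43.2,"dz": 13.1,"rx": -0.002,"ry": 0,"rz": 0.002,"grip": 15}
    - {"dx": -1,"dy": 49.1,"dz": 27.3,"rx": -0.002,"ry": 0,"rz": 0.002,"grip": 15}
    - {"dx": 0.2,"dy": 48.5,"dz": 42.5,"rx": -0.002,"ry": 0,"rz": 0.002,"grip": 15}

```text
time: 16.37
position: [601.1, 119.2, 190.0]
ee_rot: [0.417, 0.571, -0.093, 0.701]
force: [-7.2, 1.5, -3.7]
opening: 21.5
```

```bash
python3 - <<'E'
from fit import *
rr(np.arange(1,6)*.36+12.84)
E
```

```text
phi 12.81 err [-0.3 -0.2 -0.2] F tang -4.7 F [-3.9  6.2 -3.7] open 21.5 t 16.37
13.2 [1.4, -5.4, 12.4] [0.002, -0.002, 0.001]
13.56 [3.3, -14.4, 21.0] [0.002, -0.002, 0.001]
13.92 [5.5, -25.8, 25.9] [0.002, -0.002, 0.001]
14.28 [7.8, -38.1, 26.3] [0.002, -0.002, 0.001]
14.64 [10.1, -49.8, 22.3] [0.002, -0.002, 0.001]
```

move_arm:
  plan:
    - {"dx": 1.4,"dy": -5.4,"dz": 12.4,"rx": 0.002,"ry": -0.002,"rz": 0.001,"grip": 15}
    - {"dx": 3.3,"dy": -14.4,"dz": 21,"rx": 0.002,"ry": -0.002,"rz": 0.001,"grip": 15}
    - {"dx": 5.5,"dy": -25.8,"dz": 25.9,"rx": 0.002,"ry": -0.002,"rz": 0.001,"grip": 15}
    - {"dx": 7.8,"dy": -38.1,"dz": 26.3,"rx": 0.002,"ry": -0.002,"rz": 0.001,"grip": 15}
    - {"dx": 10.1,"dy": -49.8,"dz": 22.3,"rx": 0.002,"ry": -0.002,"rz": 0.001,"grip": 15}

```text
time: 16.78
position: [590.4, 75.6, 157.2]
ee_rot: [0.419, 0.571, -0.093, 0.7]
force: [-2.0, 10.4, 3.6]
opening: 21.4
```

```bash
python3 - <<'E'
from fit import *
w=shot('wrist','w9')
rr(np.arange(1,6)*.24+14.64)
cv2.imwrite('pics/w9c.png',cv2.resize(w['pixels'][:260,:,::-1],None,fx=1.5,fy=1.5,interpolation=cv2.INTER_CUBIC))
E
```

```text
phi 14.73 err [ 0.2 -0.  -0.2] F tang -0.3 F [0.5 3.6 4. ] open 21.4 t 16.83
14.88 [0.7, -4.3, -3.2] [-0.002, -0.004, 0.001]
15.12 [1.9, -9.7, -9.5] [-0.002, -0.004, 0.001]
15.36 [3.0, -13.4, -17.0] [-0.002, -0.004, 0.001]
15.6 [3.8, -15.2, -25.2] [-0.002, -0.004, 0.001]
15.84 [4.5, -15.0, -33.5] [-0.002, -0.004, 0.001]
```

View pics/w9c.png

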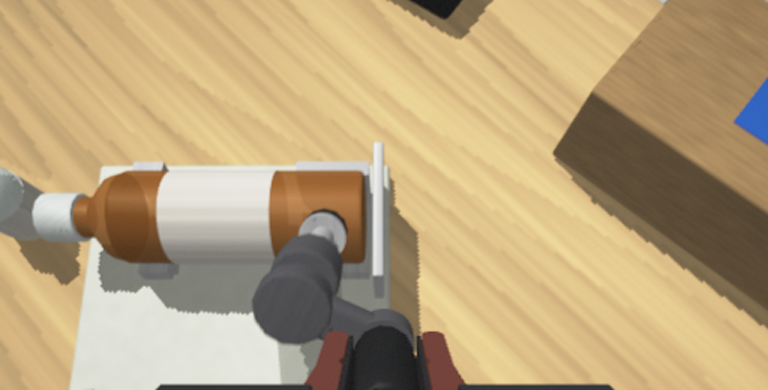

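move_arm:
  plan:
    - {"dx": 0.7,"dy": -4.3,"dz": -3.2,"rx": -0.002,"ry": -0.004,"rz": 0.001,"grip": 15}
    - {"dx": 1.9,"dy": -9.7,"dz": -9.5,"rx": -0.002,"ry": -0.004,"rz": 0.001,"grip": 15}
    - {"dx": 3,"dy": -13.4,"dz": -17,"rx": -0.002,"ry": -0.004,"rz": 0.001,"grip": 15}
    - {"dx": 3.8,"dy": -15.2,"dz": -25.2,"rx": -0.002,"ry": -0.004,"rz": 0.001,"grip": 15}
    - {"dx": 4.5,"dy": -15,"dz": -33.5,"rx": -0.002,"ry": -0.004,"rz": 0.001,"grip": 15}

```text
time: 17.25
position: [558.0, 88.0, 144.6]
ee_rot: [0.418, 0.568, -0.095, 0.703]
force: [0.3, -4.6, -2.3]
opening: 21.4
```

```bash
python3 - <<'E'
from fit import *
rr([16.1,16.35,16.6,16.85,17.03])
E
```

```text
phi 15.74 err [-0.3 -0.1  0. ] F tang -3.5 F [-3.1 -3.4 -2.3] open 21.4 t 17.25
16.1 [0.6, 3.0, -12.2] [0.0, 0.006, 0.0]
16.35 [0.7, 7.3, -19.8] [0.0, 0.006, 0.0]
16.6 [0.6, 13.4, -26.0] [0.0, 0.006, 0.0]
16.85 [0.4, 20.9, -30.6] [0.0, 0.006, 0.0]
17.03 [0.1, 26.8, -32.7] [0.0, 0.006, 0.0]
```

move_arm:
  plan:
    - {"dx": 0.6,"dy": 3,"dz": -12.2,"rx": 0,"ry": 0.004,"rz": 0,"grip": 15}
    - {"dx": 0.7,"dy": 7.3,"dz": -19.8,"rx": 0,"ry": 0.006,"rz": 0,"grip": 15}
    - {"dx": 0.6,"dy": 13.4,"dz": -26,"rx": 0,"ry": 0.006,"rz": 0,"grip": 15}
    - {"dx": 0.4,"dy": 20.9,"dz": -30.6,"rx": 0,"ry": 0.006,"rz": 0,"grip": 15}
    - {"dx": 0.1,"dy": 26.8,"dz": -32.7,"rx": 0,"ry": 0.006,"rz": 0,"grip": 15}

```text
time: 17.67
position: [549.4, 126.8, 156.0]
ee_rot: [0.417, 0.571, -0.095, 0.701]
force: [-3.8, -5.2, -1.6]
opening: 21.5
```

```bash
python3 - <<'E'
from fit import *
for i in range(3): shot('side')
rr([17.03])
E
```

```text
phi 17.0 err [-0.2 -0.8 -0. ] F tang -2.1 F [-4.6  2.3  1.5] open 20.7 t 17.82
17.03 [-0.1, 1.2, 0.5] [0.001, -0.001, 0.002]
```

move_arm:
  plan:
    - {"dx": 0,"dy": 0,"dz": 0,"rx": 0,"ry": 0,"rz": 0,"grip": 35}
    - {"dx": 0,"dy": 0,"dz": 0,"rx": 0,"ry": 0,"rz": 0,"grip": 52}
    - {"dx": 0,"dy": 0,"dz": 0,"rx": 0,"ry": 0,"rz": 0,"grip": 52}
    - {"dx": 0,"dy": 0,"dz": 0,"rx": 0,"ry": 0,"rz": 0,"grip": 52}
    - {"dx": 0,"dy": 0,"dz": 0,"rx": 0,"ry": 0,"rz": 0,"grip": 52}

```text
time: 18.23
position: [550.4, 127.2, 156.7]
ee_rot: [0.418, 0.57, -0.094, 0.701]
force: [-0.6, 0.1, -0.6]
opening: 45.2
```

move_arm:
  plan:
    - {"dx": -10,"dy": 0,"dz": 0,"rx": 0,"ry": 0,"rz": 0,"grip": 52}
    - {"dx": -30,"dy": 0,"dz": 0,"rx": 0,"ry": 0,"rz": 0,"grip": 52}
    - {"dx": -55,"dy": 0,"dz": 0,"rx": 0,"ry": 0,"rz": 0,"grip": 52}
    - {"dx": -80,"dy": 0,"dz": 0,"rx": 0,"ry": 0,"rz": 0,"grip": 52}
    - {"dx": -100,"dy": 0,"dz": 0,"rx": 0,"ry": 0,"rz": 0,"grip": 52}

```text
time: 18.65
position: [516.8, 92.0, 246.5]
ee_rot: [0.418, 0.57, -0.094, 0.701]
force: [0.3, -0.5, 0.5]
opening: 45.6
```

```bash
python3 - <<'E'
from fit import *
for i in range(2): shot('side')
s=ctrl.observe();print(s['position'],s['force'],s['opening'],s['time'])
w=shot('wrist','w10')
M=R.from_euler('z',SP[2]).as_matrix();t=np.array([SP[0],SP[1],0])
im=cv2.resize(np.ascontiguousarray(w['pixels'][:,:,::-1]),None,fx=1.5,fy=1.5,interpolation=cv2.INTER_CUBIC)
for f,c in((16.7,(0,0,255)),(17.0,(0,255,0)),(17.3,(255,0,0))):
    q=[proj(w,M@(knob(f)+14*sc+11*(np.cos(g)*a+np.sin(g)*b))+t)[0]*1.5 for g in np.linspace(0,6.3,25)]
    cv2.polylines(im,[np.array(q).astype(int)],False,c,1)
cv2.imwrite('pics/w10c.png',im)
E
```

```text
[518.50555367  91.37689318 248.02033797] [ 0.11682255  0.62531136 -0.310269  ] 45.852314772336065 18.75
```

View pics/w10c.png

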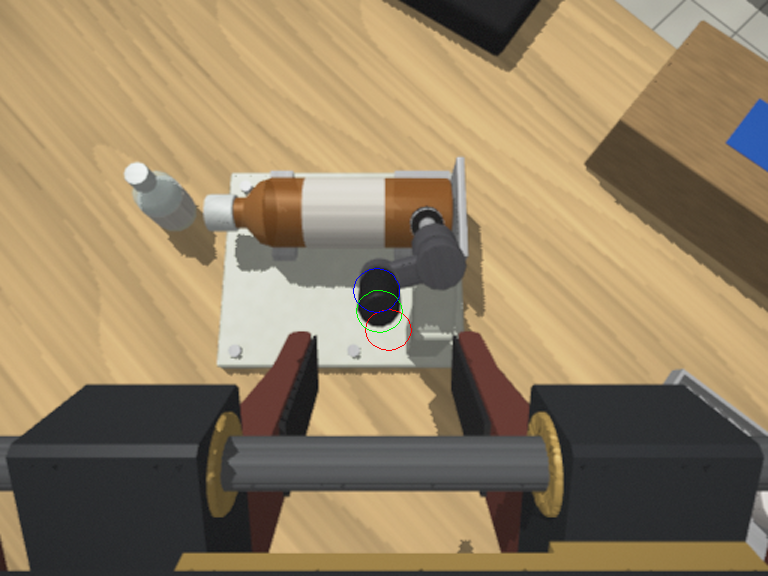

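```bash
python3 - <<'E'
from h import *
p=shot('top')
for k in('vial','tape','phial','bottle'): print(k,[(round(float(d['score']),2),np.round(d['extent'],0).tolist()) for d in ctrl.find_in(p,k)[:3]])
print(ctrl.job_done())
E
```

```text
vial [(0.63, [185.0, 162.0, 8.0, 13.0]), (0.43, [322.0, 200.0, 3.0, 7.0])]
tape [(0.75, [290.0, 125.0, 14.0, 18.0])]
phial [(0.68, [119.0, 188.0, 12.0, 10.0])]
bottle [(0.96, [134.0, 135.0, 58.0, 54.0]), (0.75, [343.0, 248.0, 67.0, 39.0]), (0.51, [295.0, 261.0, 12.0, 32.0])]
the job is handed in; nothing more can be done
None
```

I laid the tray bottle in the cradle with its cap at the open end, screwed the buffer onto it, let go, and handed the job in at about 19 s of the 72 s. No verdict was reported.

- **Bottle:** The images show its foot about 3–6 mm from the end plate. It was still lying straight after I turned the crank.
- **Crank:** I turned it clockwise from about 2.5 rad to about 17.0 rad. The geometry puts contact at 14.9 rad, so that is about a third of a turn past contact. The last wrist picture put the knob at 17.0–17.05 rad with the buffer on the bottle.
- **Not confirmed by force:** The crank force did not rise noticeably at contact, so how tightly the bottle is held rests on the geometry and the picture.
- **Other things:** The last top view found the tape and the clear bottle where they started. The vial's best match was a false one on the stand. A weaker match (0.43) was at the vial's original place, and I never went near it.
- **On the way in:** The bottle touched the wall's top edge lightly, at about 4 N. I backed off, corrected the stand's position, and it then seated.
- **Checks that disagreed:** The estimates of the stand's position differed by up to 5 mm. I went with the two wrist-camera fits that agreed.

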